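# Refill the honey-jar rack on the breakfast buffet

## Robot

A 6-joint arm with a two-finger parallel gripper is mounted at the origin on the work surface. World frame = base frame: x ahead of the robot, y to its left, z up, the work surface at z = 0. Lengths are in m, angles in rad, forces in N, time in s.
With the tool pointing down it reaches from about 0.35 to 0.85 m from the base axis. Payload 8.1 kg.
Tool frame: the origin (TCP) lies on the mounting face of the last link; the fingertips stand 186 mm ahead of it and the grasp point (between the pads) lies 167 mm ahead of it; z points along the fingers, y is the line along which they close (so a half turn about z gives the same grasp; the last joint's range is limited). The gripper opens to 93 mm and grips with 3 to 60 N. Pads are 15 mm wide; open, the fingers measure 128 mm over their backs; the gripper's body (75 mm by 188 mm) begins 65 mm behind the grasp point.
Start: joints at [1.244, 0.13, 1.488, -0, 1.523, -0.085], TCP at [0.144, 0.583, 0.405] pointing down, gripper open.
Joint ranges: [-2.96, 2.96], [-0.89, 2.26], [0.02, 2.5], [-1.34, 4.48], [0, 2.73], [-2.66, 2.66]. Speed limits (rad/s): [2.39, 2.39, 2.79, 3.14, 3.14, 3.14].

## Interface

Orientations are given as a rotation vector (axis times angle).
In Python, from plant import * gives the robot as it stands. The module is installed in compiled form; this text tells all that it offers.
- The arm moves only by the tool arm_command, never from a script. Its argument "increments" is a list of rows, each a list of 6 numbers: the shift along the tool's x, y, z in units of 0.2 m (1.0 is 0.2 m), then the turn, a rotation vector about the tool's x, y, z in units of pi rad (1.0 is pi rad). A call has exactly 5 rows; each row is the pose to reach, as a shift and turn from the pose commanded when the call began, along the tool's axes at that moment, turning the shorter way round; what a row does not reach only later rows make up. A row lasts 1/8 s, in which the tool goes at most 62.5 mm and 10.7 degrees, less where a joint would pass 70% of its speed; a pose out of reach is approached as far as the arm can. A call with a number of a shift or a turn outside -1 to 1 is refused whole. A call with a gripper value outside its range is refused whole. "fingers" is the closure, from -1 (fully open) to 1 (shut), set as the call begins (left out, the last holds). The fingers move at their own pace and stop on an object; "force" is the grip in N (left out, the last holds). Time passes only in rows, so rows that repeat a pose let the fingers close, or fill a call up. It gives the time, the measured TCP pose, the force, the opening and the grip force at its end, in the units of the state.
- read_state(): the state, without advancing time (a new reading comes with each control period).
- read_camera(name): name is "scene" or "top" or "wrist"; returns a dict with "image" (420x560x3 uint8, red, green, blue), "fx", "fy", "cx", "cy" (pixels), "T" (4x4, takes a point from camera to world coordinates). Camera axes: x right, y down, z forward; pixel columns grow to the right and rows downward; lengths in m; the calibration is good to about 2 mm. A picture is of the moment at which its call begins. There is no depth.
- close_job(): hands the job in; it is judged then, once.
The state is a dict: "t": time; "q": joint angles; "dq": joint speeds; "joint_torque": joint torques, N m; "tool_pos": TCP position; "orientation": TCP orientation; "force": force on the tool from outside, world axes, zero at the start; "wrist_torque": the same for the moment, N m; "opening": finger opening in m; "gripper_force": force on a finger pad.
Only numpy, scipy, OpenCV 4.12 (cv2) and the standard library are available. Lean on these libraries where they do the work, as an engineer would, in place of code of your own. Each camera call takes 0.05 s, during which the arm holds its last target. There are 200 camera calls.

## Task

Refill the sloping honey rack on the buffet: turn its catch clear of the cover and swing the clear cover right up, tip every hexagonal honey jar standing on the counter into the V-trough so that the jars lie lengthwise along its fold and slide down into one line, end to end against the low end stop, then shut the cover fully and turn the catch fully back over it. Leave the oil bottle, the dessert glass and the sign where they are.

Things in the scene. Friction and masses are not known exactly. Their poses are not given: they have to be found in the camera images.
- fold (a point): low end of the fold line of a V-trough of polished steel on a black stand, at the inner face of its end stop (84 mm wide, 42 mm high). y runs up the fold (14 deg slope, roughly world +y), x goes level across it (away from the robot), z is square to the fold, upward. Flanks rise at 30 deg from x, out to 36 mm either side (21 mm high). A jar seats corner down, centre 20 mm above the fold
- high_end (a point): open high end of the fold line, 340 mm up the slope from the low end, same axes. The flanks are slippery: a jar let go leaning in the fold tips over and slides down by itself to the stop or the next jar. Beyond the far flank a steel back strip climbs to the cover's hinge
- latch (a joint): turn catch on a post just beyond the low end stop. 0 = shut: its flat tongue points up the fold, over the end of the cover; it grows to 1.4 rad as the catch is turned counter-clockwise (seen from above) and the tongue swings towards the robot, clear of the cover (from about 0.95 rad). Stiff (0.05 N m), stays where left; starts shut
- latch_grip (a point): centre of the catch's upright black grip, on the catch's axis (square to the fold), 34 mm downhill of the fold's low end, 69 mm above the fold line. The grip is a block 12 mm thick, 40 mm long (along the tongue), 28 mm high, taken from above; its underside is 8 mm over the post's top. z is the axis, y points along the tongue
- cover (a joint): clear plastic cover over the trough, 100 x 340 x 4 mm, hinged along the far long side, parallel to the fold, through x 75 mm, z 44 mm in the fold's frame. 0 = shut; grows to 1.75 rad as its near edge swings up and away from the robot (1.57 = square to its shut pose). Starts shut. The hinge is stiff: it stays about where left and takes 2 to 4 N at the bar
- cover_bar (a point): middle of the cover's pull bar: round steel, 10 mm thick, 76 mm long, parallel to the fold, on posts at its ends, its centre 45 mm off the cover's outer face, 4 mm from its near edge. With the cover shut it is at x -21, y 170, z 93 mm in the fold's frame (96 mm nearer than the hinge line and 49 mm above it) and swings with the cover. It can turn between the fingers
- jar1_mid (a point): hexagonal glass honey jar, round brass-coloured lid, slippery sides, thin rubber foot (33 mm wide), weight low in its base, 34 mm across flats, 39 mm across corners, 58 mm tall, about 90 g, standing upright on the counter at the start; may be absent. This point is its centre, 29 mm above its underside; z runs along the jar to its lid, x is square to one pair of flats (others at 60 and 120 deg)
- jar2_mid (a point): hexagonal glass honey jar, round brass-coloured lid, slippery sides, thin rubber foot (33 mm wide), weight low in its base, 34 mm across flats, 39 mm across corners, 58 mm tall, about 90 g, standing upright on the counter at the start; may be absent. This point is its centre, 29 mm above its underside; z runs along the jar to its lid, x is square to one pair of flats (others at 60 and 120 deg)
- jar3_mid (a point): hexagonal glass honey jar, round brass-coloured lid, slippery sides, thin rubber foot (33 mm wide), weight low in its base, 34 mm across flats, 39 mm across corners, 58 mm tall, about 90 g, standing upright on the counter at the start; may be absent. This point is its centre, 29 mm above its underside; z runs along the jar to its lid, x is square to one pair of flats (others at 60 and 120 deg)
- jar4_mid (a point): hexagonal glass honey jar, round brass-coloured lid, slippery sides, thin rubber foot (33 mm wide), weight low in its base, 34 mm across flats, 39 mm across corners, 58 mm tall, about 90 g, standing upright on the counter at the start; may be absent. This point is its centre, 29 mm above its underside; z runs along the jar to its lid, x is square to one pair of flats (others at 60 and 120 deg)
- jar5_mid (a point): hexagonal glass honey jar, round brass-coloured lid, slippery sides, thin rubber foot (33 mm wide), weight low in its base, 34 mm across flats, 39 mm across corners, 58 mm tall, about 90 g, standing upright on the counter at the start; may be absent. This point is its centre, 29 mm above its underside; z runs along the jar to its lid, x is square to one pair of flats (others at 60 and 120 deg)
- oil_bottle: bystander: square green oil bottle with a cork, 55 x 55 x 163 mm, origin at its underside
- dessert_glass: bystander: empty dessert glass, 76 mm across, 58 mm tall, origin at its underside
- sign: bystander: small black table sign, 85 mm wide, 68 mm tall, origin at its underside
Things that resemble listed ones, but are neither listed nor needed, are in the scene too. What is shaped like the part that bears jar1_mid but blue or purple is not meant.

How it is judged:
On the way, in this order (a step that is already met when the one before it is completed fails the run):
1. the catch is turned clear of the cover (over 0.95 rad) (value of joint latch above 0.95 rad), for 0.2 s.
2. the cover is swung up, past vertical or nearly (over 1.3 rad) (value of joint cover above 1.3 rad), for 0.2 s.
3. with the cover still up, all jars lie in line along the fold, end to end from the stop (x of jar1_mid in the frame of fold between -0.008 and 0.008 m and z of jar1_mid in the frame of fold between 0.012 and 0.029 m and angle between the z axis of each of jar1_mid, jar2_mid, jar3_mid, jar4_mid, jar5_mid and the y axis of fold, either way round below 0.17 rad and (y of jar1_mid in the frame of fold between 0.021 and 0.037 m or y of jar1_mid in the frame of fold between 0.079 and 0.095 m or y of jar1_mid in the frame of fold between 0.137 and 0.153 m or y of jar1_mid in the frame of fold between 0.195 and 0.211 m or y of jar1_mid in the frame of fold between 0.253 and 0.269 m) and x of jar2_mid in the frame of fold between -0.008 and 0.008 m and z of jar2_mid in the frame of fold between 0.012 and 0.029 m and (y of jar2_mid in the frame of fold between 0.021 and 0.037 m or y of jar2_mid in the frame of fold between 0.079 and 0.095 m or y of jar2_mid in the frame of fold between 0.137 and 0.153 m or y of jar2_mid in the frame of fold between 0.195 and 0.211 m or y of jar2_mid in the frame of fold between 0.253 and 0.269 m) and x of jar3_mid in the frame of fold between -0.008 and 0.008 m and z of jar3_mid in the frame of fold between 0.012 and 0.029 m and (y of jar3_mid in the frame of fold between 0.021 and 0.037 m or y of jar3_mid in the frame of fold between 0.079 and 0.095 m or y of jar3_mid in the frame of fold between 0.137 and 0.153 m or y of jar3_mid in the frame of fold between 0.195 and 0.211 m or y of jar3_mid in the frame of fold between 0.253 and 0.269 m) and x of jar4_mid in the frame of fold between -0.008 and 0.008 m and z of jar4_mid in the frame of fold between 0.012 and 0.029 m and (y of jar4_mid in the frame of fold between 0.021 and 0.037 m or y of jar4_mid in the frame of fold between 0.079 and 0.095 m or y of jar4_mid in the frame of fold between 0.137 and 0.153 m or y of jar4_mid in the frame of fold between 0.195 and 0.211 m or y of jar4_mid in the frame of fold between 0.253 and 0.269 m) and x of jar5_mid in the frame of fold between -0.008 and 0.008 m and z of jar5_mid in the frame of fold between 0.012 and 0.029 m and (y of jar5_mid in the frame of fold between 0.021 and 0.037 m or y of jar5_mid in the frame of fold between 0.079 and 0.095 m or y of jar5_mid in the frame of fold between 0.137 and 0.153 m or y of jar5_mid in the frame of fold between 0.195 and 0.211 m or y of jar5_mid in the frame of fold between 0.253 and 0.269 m) and value of joint cover above 0.8 rad), for 0.2 s.
4. the cover is shut (value of joint cover below 0.05 rad), for 0.2 s.
5. the catch is turned back over the shut cover (value of joint latch below 0.25 rad), for 0.2 s.
At the end, for the whole second after the job is handed in: Cover shut (under 0.05 rad), catch over it (under 0.25 rad). Every jar present rests in the trough: length along the fold within 10 deg, centre within 8 mm of the middle plane and 12 to 29 mm above the fold, end to end from the stop (centres within 8 mm of 29, 87, 145, 203 or 261 mm up it) (x of jar1_mid in the frame of fold between -0.008 and 0.008 m and z of jar1_mid in the frame of fold between 0.012 and 0.029 m and angle between the z axis of each of jar1_mid, jar2_mid, jar3_mid, jar4_mid, jar5_mid and the y axis of fold, either way round below 0.17 rad and (y of jar1_mid in the frame of fold between 0.021 and 0.037 m or y of jar1_mid in the frame of fold between 0.079 and 0.095 m or y of jar1_mid in the frame of fold between 0.137 and 0.153 m or y of jar1_mid in the frame of fold between 0.195 and 0.211 m or y of jar1_mid in the frame of fold between 0.253 and 0.269 m) and x of jar2_mid in the frame of fold between -0.008 and 0.008 m and z of jar2_mid in the frame of fold between 0.012 and 0.029 m and (y of jar2_mid in the frame of fold between 0.021 and 0.037 m or y of jar2_mid in the frame of fold between 0.079 and 0.095 m or y of jar2_mid in the frame of fold between 0.137 and 0.153 m or y of jar2_mid in the frame of fold between 0.195 and 0.211 m or y of jar2_mid in the frame of fold between 0.253 and 0.269 m) and x of jar3_mid in the frame of fold between -0.008 and 0.008 m and z of jar3_mid in the frame of fold between 0.012 and 0.029 m and (y of jar3_mid in the frame of fold between 0.021 and 0.037 m or y of jar3_mid in the frame of fold between 0.079 and 0.095 m or y of jar3_mid in the frame of fold between 0.137 and 0.153 m or y of jar3_mid in the frame of fold between 0.195 and 0.211 m or y of jar3_mid in the frame of fold between 0.253 and 0.269 m) and x of jar4_mid in the frame of fold between -0.008 and 0.008 m and z of jar4_mid in the frame of fold between 0.012 and 0.029 m and (y of jar4_mid in the frame of fold between 0.021 and 0.037 m or y of jar4_mid in the frame of fold between 0.079 and 0.095 m or y of jar4_mid in the frame of fold between 0.137 and 0.153 m or y of jar4_mid in the frame of fold between 0.195 and 0.211 m or y of jar4_mid in the frame of fold between 0.253 and 0.269 m) and x of jar5_mid in the frame of fold between -0.008 and 0.008 m and z of jar5_mid in the frame of fold between 0.012 and 0.029 m and (y of jar5_mid in the frame of fold between 0.021 and 0.037 m or y of jar5_mid in the frame of fold between 0.079 and 0.095 m or y of jar5_mid in the frame of fold between 0.137 and 0.153 m or y of jar5_mid in the frame of fold between 0.195 and 0.211 m or y of jar5_mid in the frame of fold between 0.253 and 0.269 m) and linear speed of each of jar1, jar2, jar3, jar4, jar5 below 0.02 m/s and value of joint cover below 0.05 rad and value of joint latch below 0.25 rad); the robot touches nothing.
It fails at once if the oil bottle is knocked over or shifted by more than 30 mm (distance of oil_bottle from where it was at the start of the episode above 0.03 m or angle between oil_bottle's own z axis and vertical above 0.6 rad).
It fails at once if the dessert glass is knocked over or shifted by more than 30 mm (distance of dessert_glass from where it was at the start of the episode above 0.03 m or angle between dessert_glass's own z axis and vertical above 0.6 rad).
It fails at once if the sign is knocked over or shifted by more than 30 mm (distance of sign from where it was at the start of the episode above 0.03 m or angle between sign's own z axis and vertical above 0.6 rad).
Of jar1, jar2, jar3, jar4, jar5 only 3 to 5 are there at a start; the rules pass over those that are not, and their reading is None.
At some moment in a run one of jar1, jar2, jar3, jar4, jar5 may be knocked a few centimetres aside while the robot is not near it.
It also fails if it takes over 210 s, if anything falls off the work surface, if the arm or the gripper's body presses on something with over 40 N, if the wrist force passes 120 N, or if a joint passes its speed limit or range.

## Working session

There is one attempt and no reset: what is moved stays moved. The work goes in short steps, Python scripts to look and compute and a tool call to move; the robot and the scene stay as the last step left them, time stands still between calls to the robot, and variables do not carry over. Pictures are saved under pics/ and viewed, at most 14 in all, crops included, and the job is handed in when it is done.

Besides the shell and the picture viewer there is one more tool, called after "Request:" as a command line: name --pt "numbers of a row" for each row, then --argument value for the rest. arm_command: Moves the arm, as the interface text tells. Shifts and turns lie within -1 to 1; 1 stands for 0.2 m of shift or pi rad of turn. Its arguments: {"type":"object","properties":{"increments":{"type":"array","items":{"type":"array","items":{"type":"number","minimum":-1,"maximum":1}}},"fingers":{"type":"number"},"force":{"type":"number"}},"required":["increments"]}

```bash
mkdir -p pics; ls; python3 - <<'E'
from plant import *
import cv2,numpy as np,pickle
print(read_state())
for n in("scene","top"):
    c=read_camera(n);cv2.imwrite(f"pics/{n}0.png",c["image"][:,:,::-1])
    pickle.dump(c,open(f"{n}0.pkl","wb"));print(n,c["fx"],c["fy"],c["cx"],c["cy"],c["T"].round(4).tolist())
E
```

```text
pics
{'t': 0.0, 'q': array([ 1.24360206e+00,  1.31132449e-01,  1.48927159e+00,  1.87513250e-05,
        1.52297616e+00, -8.53994972e-02]), 'dq': array([ 0.00078953,  0.00075205,  0.00053129,  0.00119142, -0.00061458,
        0.0013494 ]), 'joint_torque': array([ 1.18017197e-03, -5.59872508e+01, -4.91747725e+01,  7.68468459e-02,
        3.58113565e-02, -9.21874357e-05]), 'tool_pos': array([0.14356916, 0.58233794, 0.40370851]), 'orientation': array([-3.78840693e-01, -3.11827853e+00,  2.74196324e-03]), 'force': array([-0.30060136, -0.32241996,  0.03997387]), 'wrist_torque': array([ 0.06699669,  0.05029045, -0.03096804]), 'gripper_force': 0.0, 'opening': 0.09291822452539734}
scene 497.2382954123332 497.2382954123332 280.769040883683 209.89604453636815 [[-0.8504, 0.3807, -0.3631, 0.9626], [0.526, 0.6023, -0.6005, 0.7209], [-0.0099, -0.7016, -0.7125, 1.0263], [0.0, 0.0, 0.0, 1.0]]
top 396.86393295969947 396.86393295969947 279.107677961963 208.245213589687 [[0.1516, -0.9629, 0.2232, 0.2811], [-0.9884, -0.1485, 0.0306, -0.0689], [0.0037, -0.2253, -0.9743, 1.1059], [0.0, 0.0, 0.0, 1.0]]
```

View pics/scene0.png

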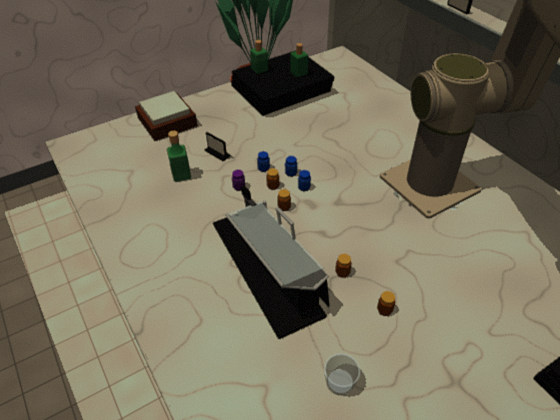

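View pics/top0.png

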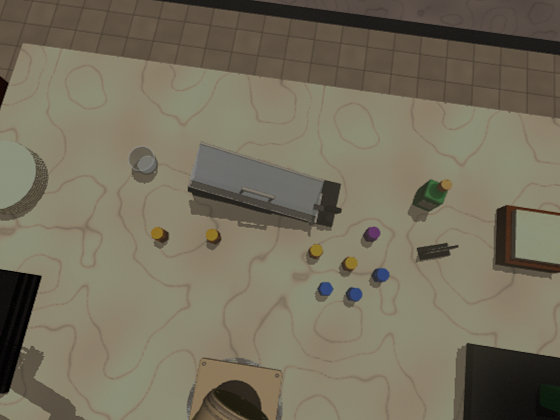

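The top view shows four amber jars at (159,234), (212,236), (316,251) and (350,263). The lookalikes are purple (373,233) and blue (381,274), (326,288), (355,294). I'll enlarge the rack and jars, and measure the jars by mask.

```bash
cat > h.py <<'E'
import numpy as np,cv2,pickle
from scipy.spatial.transform import Rotation as R
def K(c): return np.array([[c["fx"],0,c["cx"]],[0,c["fy"],c["cy"]],[0,0,1]])
def ray(c,p): return c["T"][:3,3], c["T"][:3,:3]@np.linalg.solve(K(c),[p[0],p[1],1])
def plane(c,p,z):
    o,d=ray(c,p); return o+d*(z-o[2])/d[2]
def proj(c,P):
    P=np.atleast_2d(P); q=(P-c["T"][:3,3])@c["T"][:3,:3]; q=q@K(c).T; return q[:,:2]/q[:,2:]
def tri(c1,p1,c2,p2):
    A=[];b=[]
    for c,p in((c1,p1),(c2,p2)):
        o,d=ray(c,p);d=d/np.linalg.norm(d);M=np.eye(3)-np.outer(d,d);A.append(M);b.append(M@o)
    X=np.linalg.lstsq(np.vstack(A),np.hstack(b),rcond=None)[0]
    return X
def amber(c):
    h=cv2.cvtColor(c["image"],cv2.COLOR_RGB2HSV)
    m=cv2.inRange(h,(8,140,40),(30,255,255))
    n,l,s,ce=cv2.connectedComponentsWithStats(m)
    return [(ce[i],s[i]) for i in range(1,n) if s[i,4]>25],h
E
python3 - <<'E'
from h import *
T=pickle.load(open("top0.pkl","rb"));S=pickle.load(open("scene0.pkl","rb"))
for n,c in(("top",T),("scene",S)):
    for ce,s in amber(c)[0]: print(n,ce.round(1),s,plane(c,ce,.035).round(3))
a=cv2.resize(T["image"][130:290,130:400,::-1],None,fx=2.9,fy=2.9,interpolation=cv2.INTER_CUBIC)
cv2.imwrite("pics/topcrop.png",a)
b=cv2.resize(S["image"][140:340,200:420,::-1],None,fx=3,fy=3,interpolation=cv2.INTER_CUBIC)
cv2.imwrite("pics/scenecrop.png",b)
E
```

```text
top [521.6 239.1] [505 205  55  66 562] [ 0.542 -0.702  0.035]
top [157.8 233.3] [151 227  15  14 143] [0.407 0.281 0.035]
top [212.2 235. ] [206 229  14  14 140] [0.425 0.134 0.035]
top [315.7 250.3] [310 244  13  14 128] [ 0.426 -0.151  0.035]
top [350.1 262.7] [343 257  14  13 131] [ 0.407 -0.246  0.035]
scene [258.1  45. ] [256  40   6  11  53] [ 0.031 -0.983  0.035]
scene [298.9  48.5] [296  43   6  11  53] [-0.095 -0.866  0.035]
scene [159.5 118.5] [136 105  59  25 230] [ 0.578 -0.711  0.035]
scene [173.1 135.9] [168 130  10  14 110] [ 0.577 -0.594  0.035]
scene [271.9 175.7] [267 168  12  19 153] [ 0.404 -0.251  0.035]
scene [283.3 197. ] [278 189  12  20 163] [ 0.424 -0.155  0.035]
scene [343.2 262.2] [336 254  15  21 201] [0.422 0.128 0.035]
scene [386.5 299.9] [378 291  17  19 231] [0.403 0.274 0.035]
```

View pics/topcrop.png

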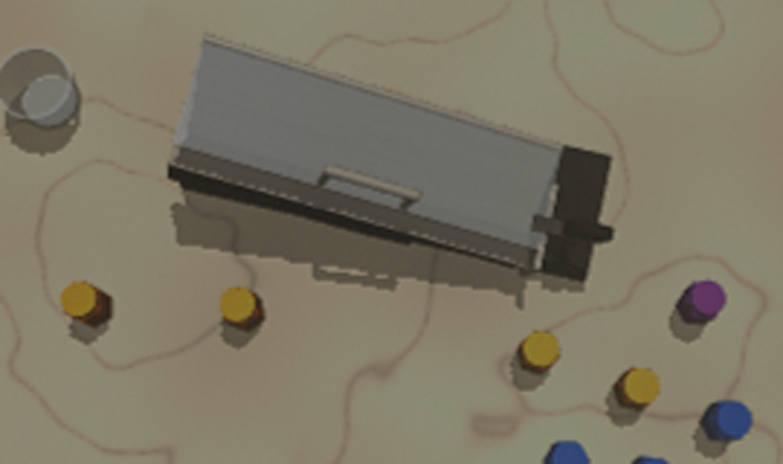

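View pics/scenecrop.png

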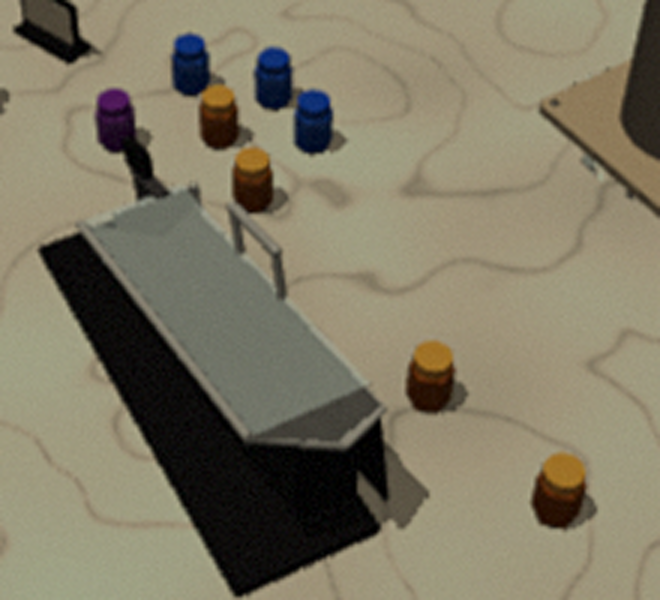

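```bash
cat >> h.py <<'E'
def frame(p):
    yaw=p[3]; s=np.radians(14)
    x=np.array([np.cos(yaw),np.sin(yaw),0]);h=np.array([-np.sin(yaw),np.cos(yaw),0])
    y=h*np.cos(s)+np.array([0,0,np.sin(s)]);z=np.cross(x,y)
    F=np.eye(4);F[:3,:3]=np.c_[x,y,z];F[:3,3]=p[:3];return F
def fw(F,p): return F[:3,:3]@np.array(p)+F[:3,3]
E
python3 - <<'E'
from h import *
from scipy.optimize import least_squares
T=pickle.load(open("top0.pkl","rb"));S=pickle.load(open("scene0.pkl","rb"))
loc={'bl':(-21,132,93),'bh':(-21,208,93),'hh':(75,340,44),'fh':(0,340,0),'nh':(-36,340,21),'g':(0,-34,83)}
tp={'bl':(416,195),'bh':(323,169),'hh':(206,38),'fh':(180,150),'g':(590,230)}
sc={'bl':(232,207),'bh':(281,249),'hh':(250,438),'fh':(345,445),'nh':(383,408),'g':(134,142)}
obs=[(k,T,np.array(v)/2.9+[130,130]) for k,v in tp.items()]+[(k,S,np.array(v)/3.+[200,140]) for k,v in sc.items()]
f=lambda p:np.concatenate([proj(c,fw(frame(p),np.array(loc[k])/1000))[0]-v for k,c,v in obs])
r=least_squares(f,[.55,-.15,.1,-.2],loss='soft_l1')
print(r.x)
for (k,c,_),e in zip(obs,f(r.x).reshape(-1,2)):print(k,'T' if c is T else 'S',e.round(1))
F=frame(r.x);pickle.dump(F,open("F.pkl","wb"))
print(F.round(3));print("grip",fw(F,[0,-.034,.069]),"bar",fw(F,[-.021,.17,.093]), "low",fw(F,[0,0,0]),"high",fw(F,[0,.34,0]))
E
```

```text
[ 0.53500035 -0.1269147   0.03245319 -0.08300651]
bl T [-0.5  0.6]
bh T [2.1 0.8]
hh T [-0.7  0. ]
fh T [-0.5 -7. ]
g T [ 1.2 -0.4]
bl S [0.6 0.1]
bh S [-1.7  0.4]
hh S [-0.5  0.2]
fh S [0.1 0. ]
nh S [ 0.7 -0.8]
g S [0.4 0.4]
[[ 0.997  0.08  -0.02   0.535]
 [-0.083  0.967 -0.241 -0.127]
 [ 0.     0.242  0.97   0.032]
 [ 0.     0.     0.     1.   ]]
grip [ 0.5308811  -0.17642631  0.09117825] bar [0.52588349 0.0167875  0.16381741] low [ 0.53500035 -0.1269147   0.03245319] high [0.56235281 0.20184998 0.11470663]
```

```bash
cat >> h.py <<'E'
F=np.eye(4)
try: F=pickle.load(open("F.pkl","rb"))
except Exception: pass
def tool(z,y):  # rotation with tool z along z, tool y near y
    z=np.array(z,float);z/=np.linalg.norm(z);y=np.array(y,float);y=y-z*(y@z);y/=np.linalg.norm(y)
    return np.c_[np.cross(y,z),y,z]
def now(s): return s["tool_pos"],R.from_rotvec(s["orientation"])
def plan(s,wps,maxm=.16,maxr=45):
    """wps: (grasp point world, tool matrix). Prints a final row per call."""
    p,r=now(s)
    for g,M in wps:
        t=np.array(g)-.167*M[:,2];q=R.from_matrix(M)
        dr=(r.inv()*q).as_rotvec();n=int(np.ceil(max(np.linalg.norm(t-p)/maxm,np.degrees(np.linalg.norm(dr))/maxr,1e-3)))
        p0,r0=p,r
        for k in range(1,n+1):
            p1=p0+(t-p0)*k/n;r1=r0*R.from_rotvec(dr*k/n)
            row=np.r_[r.inv().apply(p1-p)/.2,(r.inv()*r1).as_rotvec()/np.pi].round(3)
            print(row.tolist(),"->",p1.round(3));p,r=p1,r1
def Fp(x,y,z): return fw(F,np.array([x,y,z])/1000)
def Fv(x,y,z): return F[:3,:3]@np.array([x,y,z],float)
E
python3 - <<'E'
from plant import *
from h import *
M=tool(Fv(0,0,-1),Fv(1,0,0))
plan(read_state(),[(Fp(0,-34,160),M),(Fp(0,-34,105),M)],maxm=.19,maxr=48)
E
```

```text
[-0.568, -0.705, 0.063, -0.011, 0.013, 0.089] -> [0.22  0.418 0.391]
[-0.743, -0.522, 0.015, -0.011, 0.013, 0.089] -> [0.296 0.254 0.379]
[-0.858, -0.295, -0.032, -0.011, 0.013, 0.089] -> [0.373 0.09  0.366]
[-0.904, -0.044, -0.074, -0.011, 0.013, 0.089] -> [ 0.449 -0.074  0.354]
[-0.876, 0.211, -0.108, -0.011, 0.013, 0.089] -> [ 0.526 -0.239  0.342]
[-0.0, -0.0, 0.275, 0.0, -0.0, -0.0] -> [ 0.527 -0.225  0.288]
```

Request:
arm_command --pt "-0.568 -0.705 0.063 -0.011 0.013 0.089" --pt "-0.568 -0.705 0.063 -0.011 0.013 0.089" --pt "-0.568 -0.705 0.063 -0.011 0.013 0.089" --pt "-0.568 -0.705 0.063 -0.011 0.013 0.089" --pt "-0.568 -0.705 0.063 -0.011 0.013 0.089" --fingers 0.1 --force 20

```text
t: 0.72
tool_pos: [0.2203, 0.4185, 0.3923]
orientation: [-0.802, -2.999, -0.062]
force: [0.5, 0.5, 0.7]
opening: 0.0472
gripper_force: 0.0
```

Request:
arm_command --pt "-0.743 -0.522 0.015 -0.011 0.013 0.089" --pt "-0.743 -0.522 0.015 -0.011 0.013 0.089" --pt "-0.743 -0.522 0.015 -0.011 0.013 0.089" --pt "-0.743 -0.522 0.015 -0.011 0.013 0.089" --pt "-0.743 -0.522 0.015 -0.011 0.013 0.089"

```text
t: 1.35
tool_pos: [0.2969, 0.2551, 0.3799]
orientation: [-1.196, -2.824, -0.12]
force: [-0.0, 0.6, -0.3]
opening: 0.0418
gripper_force: 0.0
```

Request:
arm_command --pt "-0.858 -0.295 -0.032 -0.011 0.013 0.089" --pt "-0.858 -0.295 -0.032 -0.011 0.013 0.089" --pt "-0.858 -0.295 -0.032 -0.011 0.013 0.089" --pt "-0.858 -0.295 -0.032 -0.011 0.013 0.089" --pt "-0.858 -0.295 -0.032 -0.011 0.013 0.089"

```text
t: 1.98
tool_pos: [0.3737, 0.0917, 0.3669]
orientation: [-1.559, -2.598, -0.174]
force: [-0.2, 0.1, -0.3]
opening: 0.042
gripper_force: 0.0
```

Request:
arm_command --pt "-0.904 -0.044 -0.074 -0.011 0.013 0.089" --pt "-0.904 -0.044 -0.074 -0.011 0.013 0.089" --pt "-0.904 -0.044 -0.074 -0.011 0.013 0.089" --pt "-0.904 -0.044 -0.074 -0.011 0.013 0.089" --pt "-0.904 -0.044 -0.074 -0.011 0.013 0.089"

```text
t: 2.6
tool_pos: [0.4511, -0.0716, 0.354]
orientation: [-1.884, -2.327, -0.224]
force: [-0.1, -0.6, -0.2]
opening: 0.0418
gripper_force: 0.0
```

Request:
arm_command --pt "-0.876 0.211 -0.108 -0.011 0.013 0.089" --pt "-0.876 0.211 -0.108 -0.011 0.013 0.089" --pt "-0.876 0.211 -0.108 -0.011 0.013 0.089" --pt "-0.876 0.211 -0.108 -0.011 0.013 0.089" --pt "-0.876 0.211 -0.108 -0.011 0.013 0.089"

```text
t: 3.22
tool_pos: [0.5285, -0.2352, 0.3417]
orientation: [-2.17, -2.015, -0.269]
force: [0.2, 1.0, 0.5]
opening: 0.0422
gripper_force: 0.0
```

Moves track well. I'll check the grip from close by with the wrist camera.

```bash
python3 - <<'E'
from plant import *
from h import *
c=read_camera("wrist");pickle.dump(c,open("w1.pkl","wb"))
im=c["image"][:,:,::-1].copy()
for P in [(0,-34,83),(-6,-54,83),(6,-54,83),(-6,-14,83),(6,-14,83),(-21,132,93),(-21,208,93),(-42,0,42),(42,0,42)]:
    u=proj(c,Fp(*P))[0]; cv2.circle(im,tuple(int(round(v)) for v in u),2,(0,0,255),-1)
cv2.imwrite("pics/w1.png",im);print(read_state()["tool_pos"])
E
```

```text
[ 0.52837751 -0.23500742  0.34205808]
```

View pics/w1.png

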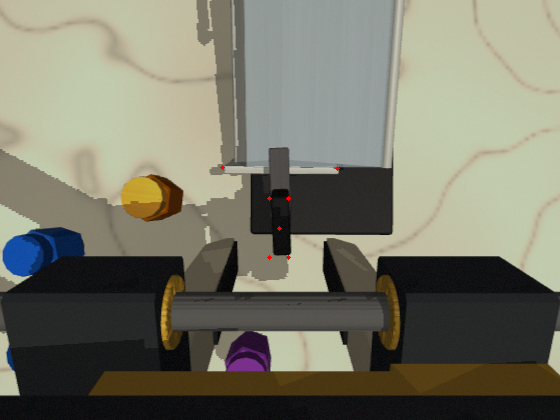

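The grip is at (282,222) px, the tongue at (280,168) and the end stop at (222–337,168), all within 2 mm of my fit. Next I descend and grip.

```bash
python3 - <<'E'
from plant import *
from h import *
M=tool(Fv(0,0,-1),Fv(1,0,0))
plan(read_state(),[(Fp(1,-33,76),M)])
for a in (.65,1.25): 
    y=Fv(np.cos(a),np.sin(a),0);print(a)
M0=M;ps=[]
for a in (.65,1.25): ps.append((Fp(1,-33,76),tool(Fv(0,0,-1),Fv(np.cos(a),np.sin(a),0))))
s=read_state();
s2=dict(tool_pos=Fp(1,-33,76)-.167*M[:,2],orientation=R.from_matrix(M).as_rotvec())
plan(s2,ps)
E
```

```text
[-0.015, -0.006, 0.418, -0.001, -0.001, 0.003] -> [ 0.528 -0.217  0.26 ]
0.65
1.25
[0.0, 0.0, 0.0, -0.0, -0.0, -0.207] -> [ 0.528 -0.217  0.26 ]
[0.0, 0.0, 0.0, 0.0, 0.0, -0.191] -> [ 0.528 -0.217  0.26 ]
```

Request:
arm_command --pt "-0.015 -0.006 0.1 0 0 0.003" --pt "-0.015 -0.006 0.2 0 0 0.003" --pt "-0.015 -0.006 0.3 0 0 0.003" --pt "-0.015 -0.006 0.38 0 0 0.003" --pt "-0.015 -0.006 0.418 0 0 0.003"

```text
t: 3.9
tool_pos: [0.5278, -0.2193, 0.2579]
orientation: [-2.181, -2.001, -0.266]
force: [0.0, 0.2, -0.2]
opening: 0.0419
gripper_force: 0.0
```

Request:
arm_command --pt "0 0 0 0 0 0" --pt "0 0 0 0 0 0" --pt "0 0 0 0 0 0" --pt "0 0 0 0 0 0" --pt "0 0 0 0 0 0" --fingers 1 --force 25

```text
t: 4.53
tool_pos: [0.5292, -0.2204, 0.2606]
orientation: [-2.185, -2.004, -0.27]
force: [6.4, -1.3, -2.6]
opening: 0.0118
gripper_force: 25.0
```

Request:
arm_command --pt "0 0 0 0 0 -0.04" --pt "0 0 0 0 0 -0.08" --pt "0 0 0 0 0 -0.12" --pt "0 0 0 0 0 -0.16" --pt "0 0 0 0 0 -0.207"

```text
t: 5.15
tool_pos: [0.5303, -0.22, 0.2607]
orientation: [-1.455, -2.655, -0.345]
force: [15.9, 2.0, -8.9]
opening: 0.012
gripper_force: 25.0
```

Request:
arm_command --pt "0 0 0 0 0 -0.04" --pt "0 0 0 0 0 -0.08" --pt "0 0 0 0 0 -0.12" --pt "0 0 0 0 0 -0.16" --pt "0 0 0 0 0 -0.2"

```text
t: 5.78
tool_pos: [0.5311, -0.219, 0.261]
orientation: [-0.576, -3.046, -0.384]
force: [21.7, 6.6, -7.6]
opening: 0.0118
gripper_force: 25.0
```

Request:
arm_command --pt "0 0 0 0 0 0" --pt "0 0 0 0 0 0" --pt "0 0 0 0 0 0" --pt "0 0 0 0 0 0" --pt "0 0 0 0 0 0" --fingers 0.1

```text
t: 6.4
tool_pos: [0.5281, -0.22, 0.2596]
orientation: [-0.581, -3.035, -0.38]
force: [-0.2, -1.0, 0.5]
opening: 0.0419
gripper_force: 0.0
```

Request:
arm_command --pt "0 0 -0.1 0 0 0" --pt "0 0 -0.2 0 0 0" --pt "0 0 -0.4 0 0 0" --pt "0 0 -0.5 0 0 0" --pt "0 0 -0.5 0 0 0"

```text
t: 7.02
tool_pos: [0.5269, -0.245, 0.3593]
orientation: [-0.582, -3.04, -0.377]
force: [0.2, -0.0, -0.0]
opening: 0.042
gripper_force: 0.0
```

```bash
python3 - <<'E'
from plant import *
from h import *
c=read_camera("wrist");pickle.dump(c,open("w2.pkl","wb"))
im=c["image"][:,:,::-1].copy()
cv2.imwrite("pics/w2.png",im)
s=read_state()
M=tool(Fv(0,0,-1),Fv(1,0,0))
plan(s,[(Fp(-21,170,160),M),(Fp(-21,170,91),M)],maxm=.18)
E
```

```text
[0.203, 0.476, 0.042, 0.0, -0.0, 0.203] -> [ 0.524 -0.142  0.374]
[0.446, 0.262, 0.042, 0.0, -0.0, 0.203] -> [ 0.521 -0.04   0.391]
[-0.0, -0.0, 0.345, 0.0, 0.0, 0.0] -> [ 0.523 -0.023  0.324]
```

View pics/w2.png

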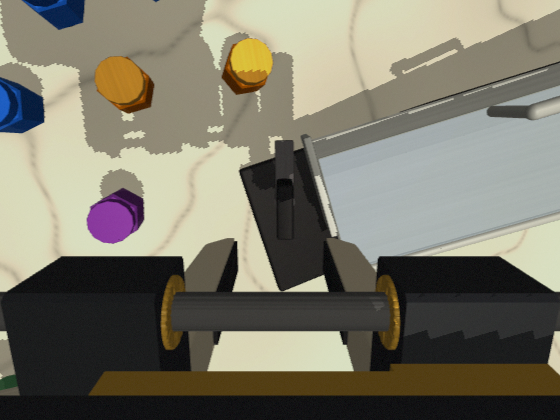

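The catch has followed the tool to about 1.25 rad; tongue and grip are at (284,150–238). Now the cover bar.

Request:
arm_command --pt "0.203 0.476 0.042 0 0 0.203" --pt "0.203 0.476 0.042 0 0 0.203" --pt "0.203 0.476 0.042 0 0 0.203" --pt "0.203 0.476 0.042 0 0 0.203" --pt "0.203 0.476 0.042 0 0 0.203"

```text
t: 7.7
tool_pos: [0.5233, -0.1412, 0.3718]
orientation: [-1.466, -2.637, -0.339]
force: [0.1, -0.8, -0.2]
opening: 0.0417
gripper_force: 0.0
```

Request:
arm_command --pt "0.446 0.262 0.042 0 0 0.203" --pt "0.446 0.262 0.042 0 0 0.203" --pt "0.446 0.262 0.042 0 0 0.203" --pt "0.446 0.262 0.042 0 0 0.203" --pt "0.446 0.262 0.042 0 0 0.203"

```text
t: 8.32
tool_pos: [0.521, -0.0393, 0.3895]
orientation: [-2.176, -2.008, -0.267]
force: [0.3, 0.1, -0.4]
opening: 0.0423
gripper_force: 0.0
```

Request:
arm_command --pt "0 0.008 0.08 0 0 0" --pt "0 0.008 0.16 0 0 0" --pt "0 0.008 0.24 0 0 0" --pt "0 0.008 0.32 0 0 0" --pt "0 0.008 0.345 0 0 0"

```text
t: 8.95
tool_pos: [0.5236, -0.0224, 0.3217]
orientation: [-2.178, -2.005, -0.266]
force: [-0.7, -0.9, 0.1]
opening: 0.0418
gripper_force: 0.0
```

Request:
arm_command --pt "0 0 0 0 0 0" --pt "0 0 0 0 0 0" --pt "0 0 0 0 0 0" --pt "0 0 0 0 0 0" --pt "0 0 0 0 0 0" --fingers 1 --force 15

```text
t: 9.57
tool_pos: [0.5248, -0.023, 0.3241]
orientation: [-2.181, -2.007, -0.271]
force: [5.7, 1.0, -3.6]
opening: 0.0092
gripper_force: 15.0
```

```bash
python3 - <<'E'
from plant import *
from h import *
s=read_state();p,r=now(s);M=r.as_matrix();g=p+.167*M[:,2]
print("bar in fold",(F[:3,:3].T@(g-F[:3,3])*1000).round(1),s["force"])
# swing relative to the shut bar
for a in np.linspace(0.08,1.62,20):
    ph=np.arctan2(49,-96)
    d=.1078*np.array([np.cos(ph-a)-np.cos(ph),0,np.sin(ph-a)-np.sin(ph)])
    print(round(a,2),(M.T@F[:3,:3]@d/.2).round(3).tolist())
E
```

```text
bar in fold [-18.6 170.5  91.2] [ 5.7167094   1.03223638 -3.64751938]
0.08 [0.0, 0.021, -0.038]
0.16 [0.0, 0.046, -0.074]
0.24 [0.0, 0.073, -0.108]
0.32 [0.0, 0.103, -0.14]
0.4 [0.0, 0.135, -0.169]
0.49 [0.0, 0.17, -0.195]
0.57 [0.0, 0.207, -0.219]
0.65 [0.0, 0.245, -0.24]
0.73 [0.0, 0.285, -0.257]
0.81 [0.0, 0.327, -0.271]
0.89 [0.0, 0.369, -0.282]
0.97 [0.0, 0.412, -0.289]
1.05 [0.0, 0.456, -0.293]
1.13 [0.0, 0.499, -0.293]
1.21 [0.0, 0.543, -0.29]
1.3 [0.0, 0.586, -0.283]
1.38 [0.0, 0.628, -0.272]
1.46 [0.0, 0.67, -0.259]
1.54 [0.0, 0.71, -0.242]
1.62 [0.0, 0.749, -0.221]
```

Request:
arm_command --pt "0 0.03 -0.038 0 0 0" --pt "0 0.056 -0.074 0 0 0" --pt "0 0.083 -0.108 0 0 0" --pt "0 0.113 -0.14 0 0 0" --pt "0 0.145 -0.169 0 0 0"

```text
t: 10.2
tool_pos: [0.5518, -0.0335, 0.3573]
orientation: [-2.177, -2.005, -0.264]
force: [-10.8, 0.2, 7.0]
opening: 0.0096
gripper_force: 15.0
```

Request:
arm_command --pt "0 0.035 -0.026 0 0 0" --pt "0 0.072 -0.05 0 0 0" --pt "0 0.11 -0.071 0 0 0" --pt "0 0.15 -0.088 0 0 0" --pt "0 0.192 -0.102 0 0 0"

```text
t: 10.82
tool_pos: [0.5905, -0.0419, 0.3773]
orientation: [-2.179, -2.006, -0.267]
force: [-4.4, -0.0, 2.8]
opening: 0.0097
gripper_force: 15.0
```

Request:
arm_command --pt "0 0.042 -0.011 0 0 0" --pt "0 0.085 -0.018 0 0 0" --pt "0 0.129 -0.022 0 0 0" --pt "0 0.172 -0.022 0 0 0" --pt "0 0.216 -0.019 0 0 0"

```text
t: 11.45
tool_pos: [0.6338, -0.0461, 0.3794]
orientation: [-2.179, -2.006, -0.268]
force: [-2.3, -2.2, 1.9]
opening: 0.009
gripper_force: 15.0
```

Request:
arm_command --pt "0 0.043 0.007 0 0 0" --pt "0 0.085 0.018 0 0 0" --pt "0 0.127 0.031 0 0 0" --pt "0 0.167 0.048 0 0 0" --pt "0 0.206 0.069 0 0 0"

```text
t: 12.08
tool_pos: [0.6751, -0.0461, 0.3659]
orientation: [-2.179, -2.006, -0.268]
force: [-2.3, -0.8, 0.2]
opening: 0.009
gripper_force: 15.0
```

Request:
arm_command --pt "0 0 0 0 0 0" --pt "0 0 0 0 0 0" --pt "0 0 0 0 0 0" --pt "0 0 0 0 0 0" --pt "0 0 0 0 0 0" --fingers 0.5

```text
t: 12.7
tool_pos: [0.6745, -0.046, 0.3664]
orientation: [-2.179, -2.006, -0.268]
force: [-0.1, 0.1, -1.1]
opening: 0.0233
gripper_force: 0.0
```

```bash
python3 - <<'E'
from plant import *
from h import *
F[:3,3]+=.003*F[:3,0];pickle.dump(F,open("F.pkl","wb"))
s=read_state();p,r=now(s);M=r.as_matrix();g=p+.167*M[:,2]
b=(F[:3,:3].T@(g-F[:3,3])*1000);print(b.round(1),"cover",np.arctan2(49,-96)-np.arctan2(b[2]-44,b[0]-75))
D=tool([0,0,-1],[np.cos(-.083),np.sin(-.083),0])
A=np.array([.405,.2775,.039])
plan(s,[(g+.09*F[:3,2],M),(A+[0,0,.2],D),(A+[0,0,.09],D)],maxm=.19)
E
```

```text
[129.  170.5 134.7] cover 1.6360364128567912
[0.001, -0.001, -0.45, -0.0, 0.0, 0.0] -> [ 0.673 -0.068  0.454]
[0.501, -0.492, 0.209, -0.0, -0.026, 0.0] -> [0.583 0.047 0.438]
[0.516, -0.492, 0.167, -0.0, -0.026, 0.0] -> [0.494 0.162 0.422]
[0.528, -0.492, 0.123, -0.0, -0.026, 0.0] -> [0.405 0.277 0.406]
[0.0, -0.0, 0.55, -0.0, -0.0, -0.0] -> [0.405 0.278 0.296]
```

Request:
arm_command --pt "0 0 -0.15 0 0 0" --pt "0 0 -0.3 0 0 0" --pt "0 0 -0.45 0 0 0" --pt "0 0 -0.45 0 0 0" --pt "0 0 -0.45 0 0 0"

```text
t: 13.32
tool_pos: [0.6728, -0.0679, 0.4525]
orientation: [-2.179, -2.005, -0.267]
force: [0.9, -0.9, 0.9]
opening: 0.0231
gripper_force: 0.0
```

Request:
arm_command --pt "0.501 -0.492 0.209 0 -0.026 0" --pt "0.501 -0.492 0.209 0 -0.026 0" --pt "0.501 -0.492 0.209 0 -0.026 0" --pt "0.501 -0.492 0.209 0 -0.026 0" --pt "0.501 -0.492 0.209 0 -0.026 0" --fingers -0.3

```text
t: 13.95
tool_pos: [0.5838, 0.0469, 0.4367]
orientation: [-2.225, -2.047, -0.18]
force: [0.1, 0.0, 0.4]
opening: 0.0603
gripper_force: 0.0
```

Request:
arm_command --pt "0.516 -0.492 0.167 0 -0.026 0" --pt "0.516 -0.492 0.167 0 -0.026 0" --pt "0.516 -0.492 0.167 0 -0.026 0" --pt "0.516 -0.492 0.167 0 -0.026 0" --pt "0.516 -0.492 0.167 0 -0.026 0"

```text
t: 14.58
tool_pos: [0.4954, 0.1612, 0.4218]
orientation: [-2.27, -2.087, -0.092]
force: [-0.2, -0.2, -0.9]
opening: 0.0602
gripper_force: 0.0
```

Request:
arm_command --pt "0.528 -0.492 0.123 0 -0.026 0" --pt "0.528 -0.492 0.123 0 -0.026 0" --pt "0.528 -0.492 0.123 0 -0.026 0" --pt "0.528 -0.492 0.123 0 -0.026 0" --pt "0.528 -0.492 0.123 0 -0.026 0"

```text
t: 15.2
tool_pos: [0.4064, 0.2763, 0.4063]
orientation: [-2.312, -2.125, 0.0]
force: [0.3, 0.6, -0.2]
opening: 0.0606
gripper_force: 0.0
```

```bash
python3 - <<'E'
from plant import *
from h import *
T=read_camera("top");S=read_camera("scene");c=read_camera("wrist");pickle.dump(c,open("w3.pkl","wb"))
for n,k in(("top",T),("scene",S),("wrist",c)):
    for ce,s in amber(k)[0]:
        if s[4]<3000:print(n,ce.round(1),s,plane(k,ce,.04).round(3))
o=np.hstack([cv2.resize(c["image"],(400,300)),cv2.resize(T["image"][120:300,120:360],(400,300))]);cv2.imwrite("pics/w3.png",o[:,:,::-1])
E
```

```text
top [521.3 238.6] [506 205  54  66 545] [ 0.542 -0.698  0.04 ]
top [224.2 227.9] [218 222  14  13 134] [0.448 0.104 0.04 ]
top [158.3 233.4] [151 227  17  14 153] [0.406 0.278 0.04 ]
top [315.6 250.3] [309 244  14  14 128] [ 0.426 -0.15   0.04 ]
top [350.1 262.7] [343 257  14  13 131] [ 0.407 -0.246  0.04 ]
scene [258.  45.] [256  40   6  11  53] [ 0.036 -0.975  0.04 ]
scene [298.9  48.6] [296  44   6  10  52] [-0.089 -0.858  0.04 ]
scene [159.8 118.4] [136 105  59  25 229] [ 0.579 -0.704  0.04 ]
scene [173.1 135.8] [168 130  10  14 107] [ 0.579 -0.588  0.04 ]
scene [272.1 177. ] [267 168  12  21 179] [ 0.409 -0.241  0.04 ]
scene [283.2 198.3] [278 189  12  22 190] [ 0.43  -0.146  0.04 ]
scene [328.5 260.3] [322 250  15  24 238] [0.452 0.106 0.04 ]
scene [386.1 302.1] [378 291  17  25 285] [0.411 0.28  0.04 ]
wrist [281.1 184.2] [ 263  162   37   44 1220] [0.406 0.278 0.04 ]
wrist [123.8 312.6] [ 111  275   34   75 1266] [0.228 0.154 0.04 ]
wrist [436.1 312.6] [ 416  275   34   75 1274] [0.559 0.126 0.04 ]
wrist [333.8 344.9] [316 331  35  32 939] [0.449 0.096 0.04 ]
```

View pics/w3.png

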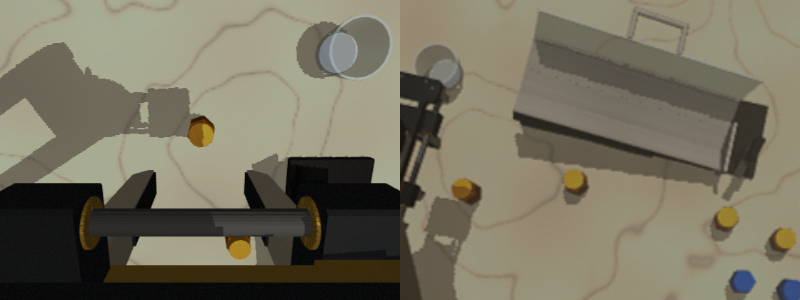

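The cover is up. Jar B has been nudged to about (0.449, 0.105); it will be re-measured before it is picked. Jar A is unchanged at wrist (281,184). Picking A.

```bash
cat >> h.py <<'E'
DX=tool([0,0,-1],[np.cos(-.083),np.sin(-.083),0]); DY=tool([0,0,-1],[0,1,0])
def lay(t=60,g=41,foot=295,lift=4):
    t=np.radians(t);z=19.6*np.sin(t)+lift
    return Fp(0,foot+g*np.sin(t),z+g*np.cos(t)),tool(Fv(0,-np.sin(t),-np.cos(t)),Fv(1,0,0))
E
python3 - <<'E'
from plant import *
from h import *
A=np.array([.407,.278,.041]);g,M=lay();up=g+.08*F[:3,2]
print(g)
plan(read_state(),[(A,DX),(A+[0,0,.17],DX),(up,M),(g,M)],maxm=.19)
E
```

```text
[0.5637469  0.18242303 0.15265222]
[0.004, 0.002, 0.495, -0.0, -0.0, -0.0] -> [0.407 0.277 0.307]
[0.004, 0.002, 0.495, -0.0, -0.0, -0.0] -> [0.407 0.278 0.208]
[-0.0, -0.0, -0.85, -0.0, 0.0, -0.0] -> [0.407 0.278 0.378]
[0.046, 0.41, 0.079, 0.0, -0.128, 0.0] -> [0.49  0.28  0.362]
[0.074, 0.41, 0.055, 0.0, -0.128, 0.0] -> [0.572 0.283 0.346]
[0.346, 0.0, 0.2, 0.0, 0.0, 0.0] -> [0.574 0.302 0.269]
```

Request:
arm_command --pt "0.004 0.002 0.2 0 0 0" --pt "0.004 0.002 0.4 0 0 0" --pt "0.004 0.002 0.495 0 0 0" --pt "0.004 0.002 0.495 0 0 0" --pt "0.004 0.002 0.495 0 0 0"

```text
t: 15.98
tool_pos: [0.4062, 0.2783, 0.3087]
orientation: [-2.311, -2.126, -0.003]
force: [0.0, 0.5, 0.6]
opening: 0.0601
gripper_force: 0.0
```

Request:
arm_command --pt "0.004 0.002 0.13 0 0 0" --pt "0.004 0.002 0.26 0 0 0" --pt "0.004 0.002 0.38 0 0 0" --pt "0.004 0.002 0.46 0 0 0" --pt "0.004 0.002 0.495 0 0 0"

```text
t: 16.6
tool_pos: [0.4061, 0.2792, 0.2082]
orientation: [-2.31, -2.127, -0.0]
force: [-0.3, 0.7, -0.2]
opening: 0.0602
gripper_force: 0.0
```

Request:
arm_command --pt "0 0 0 0 0 0" --pt "0 0 0 0 0 0" --pt "0 0 0 0 0 0" --pt "0 0 0 0 0 0" --pt "0 0 0 0 0 0" --fingers 1 --force 25

```text
t: 17.23
tool_pos: [0.4062, 0.2792, 0.2088]
orientation: [-2.31, -2.127, -0.001]
force: [-1.0, 0.0, 7.1]
opening: 0.0339
gripper_force: 25.0
```

Opening is 34 mm, so the grip is across flats. Lift and carry.

Request:
arm_command --pt "0 0 -0.1 0 0 0" --pt "0 0 -0.3 0 0 0" --pt "0 0 -0.5 0 0 0" --pt "0 0 -0.7 0 0 0" --pt "0 0 -0.85 0 0 0"

```text
t: 17.85
tool_pos: [0.406, 0.2788, 0.3797]
orientation: [-2.31, -2.127, -0.001]
force: [-0.6, 0.1, -1.3]
opening: 0.034
gripper_force: 25.0
```

Request:
arm_command --pt "0.01 0.08 0.02 0 -0.025 0" --pt "0.02 0.16 0.03 0 -0.05 0" --pt "0.03 0.24 0.05 0 -0.075 0" --pt "0.04 0.33 0.06 0 -0.1 0" --pt "0.046 0.41 0.079 0 -0.128 0"

```text
t: 18.48
tool_pos: [0.489, 0.2812, 0.3617]
orientation: [2.088, 1.923, -0.43]
force: [1.1, -0.4, -1.2]
opening: 0.0334
gripper_force: 25.0
```

Request:
arm_command --pt "0.015 0.08 0.01 0 -0.025 0" --pt "0.03 0.16 0.02 0 -0.05 0" --pt "0.045 0.24 0.03 0 -0.075 0" --pt "0.06 0.33 0.045 0 -0.1 0" --pt "0.074 0.41 0.055 0 -0.128 0"

```text
t: 19.1
tool_pos: [0.5715, 0.2838, 0.3453]
orientation: [1.828, 1.684, -0.782]
force: [-0.0, 1.3, -1.0]
opening: 0.034
gripper_force: 25.0
```

```bash
python3 - <<'E'
from plant import *
from h import *
g,M=lay()
plan(read_state(),[(g,M)],maxm=.19)
c=read_camera("scene");w=read_camera("wrist")
cv2.imwrite("pics/s4.png",np.hstack([cv2.resize(c["image"][120:330,200:480],(400,300)),cv2.resize(w["image"],(400,300))])[:,:,::-1])
E
```

```text
[0.341, 0.005, 0.199, -0.0, 0.001, 0.001] -> [0.574 0.302 0.269]
```

View pics/s4.png

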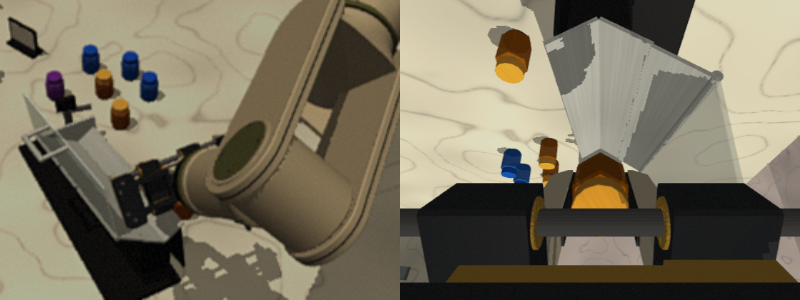

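Jar A is held, its foot over the fold line (fold runs (600,18)–(610,150) in the right half, jar centre at x≈600). Lower it.

Request:
arm_command --pt "0.08 0.003 0.046 0 0.001 0.001" --pt "0.16 0.005 0.093 0 0.001 0.001" --pt "0.24 0.005 0.14 0 0.001 0.001" --pt "0.3 0.005 0.175 0 0.001 0.001" --pt "0.341 0.005 0.199 0 0.001 0.001"

```text
t: 19.82
tool_pos: [0.5731, 0.3025, 0.268]
orientation: [1.834, 1.685, -0.776]
force: [-0.2, 0.7, 0.1]
opening: 0.0337
gripper_force: 25.0
```

Request:
arm_command --pt "0 0 0 0 0 0" --pt "0 0 0 0 0 0" --pt "0 0 0 0 0 0" --pt "0 0 0 0 0 0" --pt "0 0 0 0 0 0"

```text
t: 20.45
tool_pos: [0.5735, 0.3023, 0.2696]
orientation: [1.834, 1.684, -0.774]
force: [0.7, -0.6, -1.2]
opening: 0.0336
gripper_force: 25.0
```

Request:
arm_command --pt "0 0 0 0 0 0" --pt "0 0 0 0 0 0" --pt "0 0 0 0 0 0" --pt "0 0 0 0 0 0" --pt "0 0 0 0 0 0" --fingers 0.0

```text
t: 21.08
tool_pos: [0.5734, 0.3024, 0.2693]
orientation: [1.834, 1.684, -0.775]
force: [1.5, -0.4, -0.2]
opening: 0.0464
gripper_force: 0.0
```

Request:
arm_command --pt "0 0 -0.05 0 0 0" --pt "0 0 -0.1 0 0 0" --pt "0 0 -0.2 0 0 0" --pt "-0.05 0 -0.3 0 0 0" --pt "-0.1 0 -0.4 0 0 0"

```text
t: 21.7
tool_pos: [0.5771, 0.3463, 0.3413]
orientation: [1.834, 1.684, -0.774]
force: [0.2, -0.4, 0.0]
opening: 0.0465
gripper_force: 0.0
```

```bash
python3 - <<'E'
from plant import *
from h import *
c=read_camera("top");w=read_camera("wrist")
for ce,s in amber(c)[0]:
    if s[4]<3000:print(ce.round(1),s,plane(c,ce,.04).round(3))
cv2.imwrite("pics/s5.png",np.hstack([cv2.resize(c["image"][120:300,120:360],(400,300)),cv2.resize(w["image"],(400,300))])[:,:,::-1])
E
```

```text
[15.7 51. ] [  1  37  31  26 258] [0.887 0.826 0.04 ]
[136.1 144.8] [129 126  15  37 148] [0.647 0.397 0.04 ]
[304.7 205.5] [293 198  24  16 265] [ 0.544 -0.104  0.04 ]
[521.3 238.4] [506 205  54  66 545] [ 0.542 -0.698  0.04 ]
[224.2 227.9] [218 222  14  13 135] [0.448 0.104 0.04 ]
[315.6 250.3] [309 244  14  14 128] [ 0.426 -0.15   0.04 ]
[350.2 262.7] [343 257  14  13 130] [ 0.407 -0.246  0.04 ]
```

View pics/s5.png

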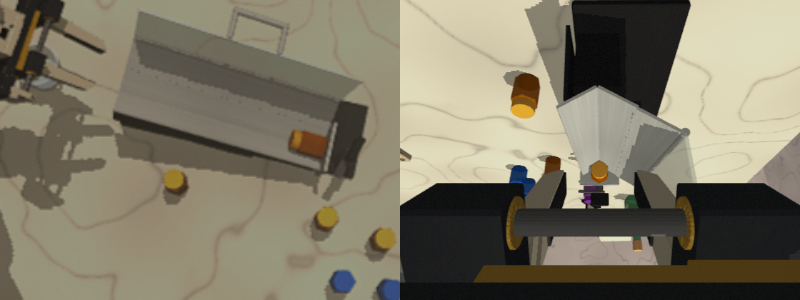

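Jar A lies against the stop (top half: (308,142)). Next is jar B.

```bash
python3 - <<'E'
from plant import *
from h import *
A=np.array([.45,.105,.041]);g,M=lay();up=g+.08*F[:3,2]
plan(read_state(),[(A+[0,0,.17],DX),(A+[0,0,.09],DY),(A,DY),(A+[0,0,.17],DY),(up,M),(g,M)],maxm=.19)
E
```

```text
[-0.502, -0.266, 0.389, 0.001, 0.127, -0.001] -> [0.514 0.226 0.361]
[-0.613, -0.267, 0.165, 0.001, 0.127, -0.001] -> [0.45  0.105 0.378]
[-0.0, -0.0, 0.133, 0.0, -0.0, -0.175] -> [0.45  0.105 0.351]
[0.0, 0.0, 0.133, 0.0, -0.0, -0.175] -> [0.45  0.105 0.325]
[-0.0, -0.0, 0.133, 0.0, -0.0, -0.175] -> [0.45  0.105 0.298]
[0.0, 0.0, 0.45, 0.0, 0.0, 0.0] -> [0.45  0.105 0.208]
[0.0, 0.0, -0.85, 0.0, 0.0, 0.0] -> [0.45  0.105 0.378]
[-0.204, 0.296, 0.053, 0.07, -0.064, 0.165] -> [0.491 0.164 0.367]
[-0.022, 0.363, 0.002, 0.07, -0.064, 0.165] -> [0.531 0.224 0.357]
[0.151, 0.318, -0.089, 0.07, -0.064, 0.165] -> [0.572 0.283 0.346]
[0.346, 0.0, 0.2, 0.0, 0.0, 0.0] -> [0.574 0.302 0.269]
```

Request:
arm_command --pt "-0.1 -0.053 0.078 0 0.025 0" --pt "-0.2 -0.106 0.156 0 0.05 0" --pt "-0.3 -0.16 0.234 0 0.076 0" --pt "-0.4 -0.213 0.311 0 0.1 0" --pt "-0.502 -0.266 0.389 0 0.127 0" --fingers -0.3

```text
t: 22.42
tool_pos: [0.5128, 0.2239, 0.3571]
orientation: [2.093, 1.922, -0.422]
force: [-0.4, -0.1, -0.0]
opening: 0.0604
gripper_force: 0.0
```

Request:
arm_command --pt "-0.613 -0.267 0.165 0 0.127 0" --pt "-0.613 -0.267 0.165 0 0.127 0" --pt "-0.613 -0.267 0.165 0 0.127 0" --pt "-0.613 -0.267 0.165 0 0.127 0" --pt "-0.613 -0.267 0.165 0 0.127 0"

```text
t: 23.05
tool_pos: [0.4501, 0.1052, 0.3745]
orientation: [2.311, 2.125, -0.004]
force: [0.0, 0.3, 0.5]
opening: 0.0605
gripper_force: 0.0
```

Request:
arm_command --pt "0 0 0.133 0 0 -0.263" --pt "0 0 0.133 0 0 -0.263" --pt "0 0 0.133 0 0 -0.263" --pt "0 0 0.133 0 0 -0.263" --pt "0 0 0.133 0 0 -0.263"

```text
t: 23.68
tool_pos: [0.4501, 0.106, 0.3473]
orientation: [-1.255, -2.88, 0.006]
force: [-0.1, -0.0, -0.0]
opening: 0.0603
gripper_force: 0.0
```

Request:
arm_command --pt "0 0 0.133 0 0 -0.262" --pt "0 0 0.133 0 0 -0.262" --pt "0 0 0.133 0 0 -0.262" --pt "0 0 0.133 0 0 -0.262" --pt "0 0 0.133 0 0 -0.262"

```text
t: 24.3
tool_pos: [0.45, 0.1059, 0.3207]
orientation: [0.002, -3.14, 0.005]
force: [0.7, 0.4, -0.0]
opening: 0.0604
gripper_force: 0.0
```

```bash
python3 - <<'E'
from plant import *
from h import *
T=read_camera("top");S=read_camera("scene")
for n,k in(("top",T),("scene",S)):
    for ce,s in amber(k)[0]:
        if s[4]<3000:print(n,ce.round(1),plane(k,ce,.04).round(3))
plan(read_state(),[([.45,.105,.041],DY)])
E
```

```text
top [304.6 205.5] [ 0.544 -0.104  0.04 ]
top [521.3 238.2] [ 0.543 -0.698  0.04 ]
top [315.6 250.3] [ 0.426 -0.15   0.04 ]
top [350.1 262.7] [ 0.407 -0.246  0.04 ]
scene [258.1  45. ] [ 0.036 -0.975  0.04 ]
scene [298.9  48.5] [-0.09  -0.858  0.04 ]
scene [160.  118.3] [ 0.578 -0.704  0.04 ]
scene [173.1 135.8] [ 0.579 -0.588  0.04 ]
scene [272.2 177.6] [ 0.411 -0.239  0.04 ]
scene [283.6 199. ] [ 0.43  -0.143  0.04 ]
scene [320.  198.5] [ 0.342 -0.09   0.04 ]
scene [257.3 217.2] [ 0.529 -0.121  0.04 ]
scene [328.6 260.6] [0.452 0.107 0.04 ]
[-0.001, -0.002, 0.564, -0.001, -0.0, -0.001] -> [0.45  0.105 0.208]
```

Request:
arm_command --pt "0 0 0.15 0 0 0" --pt "0 0 0.3 0 0 0" --pt "0 0 0.42 0 0 0" --pt "0 0 0.52 0 0 0" --pt "0 0 0.564 0 0 0"

```text
t: 25.02
tool_pos: [0.4491, 0.1046, 0.207]
orientation: [-0.01, -3.139, 0.005]
force: [0.0, -0.1, 0.4]
opening: 0.0603
gripper_force: 0.0
```

Request:
arm_command --pt "0 0 0 0 0 0" --pt "0 0 0 0 0 0" --pt "0 0 0 0 0 0" --pt "0 0 0 0 0 0" --pt "0 0 0 0 0 0" --fingers 1

```text
t: 25.65
tool_pos: [0.4501, 0.1038, 0.2096]
orientation: [0.01, 3.139, -0.003]
force: [0.5, 0.4, 6.1]
opening: 0.0382
gripper_force: 25.0
```

Opening is 38 mm, so that's a corner grip. Reopen, turn 30°, and grip again.

Request:
arm_command --pt "0 0 0 0 0 0" --pt "0 0 0 0 0 0" --pt "0 0 0 0 0 0.05" --pt "0 0 0 0 0 0.1" --pt "0 0 0 0 0 0.167" --fingers -0.3

```text
t: 26.28
tool_pos: [0.4493, 0.1037, 0.2083]
orientation: [0.798, 3.038, -0.004]
force: [-0.3, 0.2, -0.7]
opening: 0.0603
gripper_force: 0.0
```

Request:
arm_command --pt "0 0 0 0 0 0" --pt "0 0 0 0 0 0" --pt "0 0 0 0 0 0" --pt "0 0 0 0 0 0" --pt "0 0 0 0 0 0" --fingers 1

```text
t: 26.9
tool_pos: [0.4495, 0.1037, 0.2086]
orientation: [0.788, 3.04, -0.003]
force: [0.6, 0.0, -0.7]
opening: 0.0338
gripper_force: 25.0
```

Flats now (33.8 mm).

```bash
python3 - <<'E'
from plant import *
from h import *
s=read_state();p,r=now(s);N=r.as_matrix();A=p+.167*N[:,2];g,M=lay();up=g+.08*F[:3,2]
plan(s,[(A+[0,0,.17],N),(up,M),(g,M)],maxm=.19)
E
```

```text
[-0.001, -0.001, -0.85, 0.0, 0.0, 0.0] -> [0.45  0.104 0.379]
[-0.05, 0.54, 0.08, 0.073, -0.113, 0.172] -> [0.511 0.193 0.362]
[0.24, 0.487, -0.078, 0.073, -0.113, 0.172] -> [0.572 0.283 0.346]
[0.346, 0.0, 0.2, -0.0, 0.0, 0.0] -> [0.574 0.302 0.269]
```

Request:
arm_command --pt "0 0 -0.1 0 0 0" --pt "0 0 -0.3 0 0 0" --pt "0 0 -0.5 0 0 0" --pt "0 0 -0.7 0 0 0" --pt "0 0 -0.85 0 0 0"

```text
t: 27.52
tool_pos: [0.4495, 0.1041, 0.3805]
orientation: [0.788, 3.039, -0.002]
force: [-1.0, -0.5, -2.0]
opening: 0.0339
gripper_force: 25.0
```

Request:
arm_command --pt "-0.01 0.108 0.016 0.015 -0.023 0.034" --pt "-0.02 0.216 0.032 0.029 -0.045 0.069" --pt "-0.03 0.324 0.048 0.044 -0.068 0.103" --pt "-0.04 0.432 0.064 0.058 -0.09 0.138" --pt "-0.05 0.54 0.08 0.073 -0.113 0.172"

```text
t: 28.15
tool_pos: [0.511, 0.1943, 0.3622]
orientation: [1.426, 2.435, -0.445]
force: [-0.5, 0.2, -0.8]
opening: 0.0339
gripper_force: 25.0
```

Request:
arm_command --pt "0.048 0.097 -0.016 0.015 -0.023 0.034" --pt "0.096 0.195 -0.031 0.029 -0.045 0.069" --pt "0.144 0.292 -0.047 0.044 -0.068 0.103" --pt "0.192 0.39 -0.062 0.058 -0.09 0.138" --pt "0.24 0.487 -0.078 0.073 -0.113 0.172"

```text
t: 28.78
tool_pos: [0.5722, 0.2839, 0.3458]
orientation: [1.831, 1.679, -0.78]
force: [-0.2, 0.4, -0.2]
opening: 0.034
gripper_force: 25.0
```

```bash
python3 - <<'E'
from plant import *
from h import *
g,M=lay();plan(read_state(),[(g,M)])
E
```

```text
[0.342, -0.001, 0.201, -0.0, 0.001, -0.001] -> [0.574 0.302 0.269]
```

Request:
arm_command --pt "0.08 0 0.046 0 0.001 0" --pt "0.16 0 0.093 0 0.001 0" --pt "0.24 0 0.14 0 0.001 0" --pt "0.3 0 0.175 0 0.001 0" --pt "0.342 0 0.2 0 0.001 0"

```text
t: 29.4
tool_pos: [0.5733, 0.3016, 0.2684]
orientation: [1.831, 1.686, -0.776]
force: [0.6, -0.3, -0.4]
opening: 0.0337
gripper_force: 25.0
```

Request:
arm_command --pt "0 0 0 0 0 0" --pt "0 0 0 0 0 0" --pt "0 0 0 0 0 0" --pt "0 0 0 0 0 0" --pt "0 0 0 0 0 0"

```text
t: 30.02
tool_pos: [0.5735, 0.3018, 0.2696]
orientation: [1.832, 1.686, -0.775]
force: [0.5, 0.1, -2.2]
opening: 0.0338
gripper_force: 25.0
```

Request:
arm_command --pt "0 0 0 0 0 0" --pt "0 0 0 0 0 0" --pt "0 0 0 0 0 0" --pt "0 0 0 0 0 0" --pt "0 0 0 0 0 0" --fingers 0.0

```text
t: 30.65
tool_pos: [0.5735, 0.3018, 0.2693]
orientation: [1.832, 1.686, -0.775]
force: [-1.3, -0.3, -0.2]
opening: 0.0465
gripper_force: 0.0
```

Request:
arm_command --pt "0 0 -0.05 0 0 0" --pt "0 0 -0.1 0 0 0" --pt "0 0 -0.2 0 0 0" --pt "-0.05 0 -0.3 0 0 0" --pt "-0.1 0 -0.4 0 0 0"

```text
t: 31.28
tool_pos: [0.5771, 0.3457, 0.3413]
orientation: [1.832, 1.686, -0.774]
force: [1.1, 0.1, -0.5]
opening: 0.0467
gripper_force: 0.0
```

```bash
python3 - <<'E'
from plant import *
from h import *
T=read_camera("top")
for ce,s in amber(T)[0]:
    if s[4]<3000 and s[4]>100:print(ce.round(1),s)
C=np.array([.427,-.148,.041])
plan(read_state(),[([.45,.105,.211],DX),(C+[0,0,.17],DY),(C+[0,0,.07],DY)],maxm=.19)
E
```

```text
[14.3 49.2] [  0  33  32  30 290]
[136.5 144.4] [130 126  15  36 148]
[294.5 202.5] [273 192  44  22 523]
[521.2 238.3] [505 205  55  66 543]
[315.7 250.2] [309 244  14  14 127]
[350.1 262.6] [343 257  14  13 130]
[-0.499, -0.268, 0.391, 0.001, 0.127, -0.0] -> [0.514 0.226 0.362]
[-0.611, -0.267, 0.168, 0.001, 0.127, -0.0] -> [0.45  0.105 0.378]
[-0.423, -0.003, -0.0, 0.0, -0.0, -0.175] -> [0.442 0.021 0.378]
[-0.359, -0.225, -0.0, 0.0, -0.0, -0.175] -> [ 0.435 -0.064  0.378]
[-0.188, -0.379, -0.0, 0.0, -0.0, -0.175] -> [ 0.427 -0.148  0.378]
[-0.0, 0.0, 0.5, -0.0, 0.0, 0.0] -> [ 0.427 -0.148  0.278]
```

Two jars are now in line (merged blob 44 px long). On to jar C.

Request:
arm_command --pt "-0.1 -0.053 0.078 0 0.025 0" --pt "-0.2 -0.106 0.156 0 0.05 0" --pt "-0.3 -0.16 0.234 0 0.076 0" --pt "-0.4 -0.213 0.311 0 0.1 0" --pt "-0.5 -0.268 0.391 0 0.127 0" --fingers -0.3

```text
t: 31.95
tool_pos: [0.5129, 0.2235, 0.3577]
orientation: [2.09, 1.923, -0.421]
force: [-0.6, -0.6, 0.1]
opening: 0.0605
gripper_force: 0.0
```

Request:
arm_command --pt "-0.611 -0.267 0.168 0 0.127 0" --pt "-0.611 -0.267 0.168 0 0.127 0" --pt "-0.611 -0.267 0.168 0 0.127 0" --pt "-0.611 -0.267 0.168 0 0.127 0" --pt "-0.611 -0.267 0.168 0 0.127 0"

```text
t: 32.58
tool_pos: [0.4503, 0.1046, 0.3737]
orientation: [2.308, 2.127, -0.005]
force: [1.0, 0.9, 0.4]
opening: 0.0604
gripper_force: 0.0
```

Request:
arm_command --pt "-0.423 -0.003 0 0 0 -0.175" --pt "-0.423 -0.003 0 0 0 -0.175" --pt "-0.423 -0.003 0 0 0 -0.175" --pt "-0.423 -0.003 0 0 0 -0.175" --pt "-0.423 -0.003 0 0 0 -0.175"

```text
t: 33.2
tool_pos: [0.4425, 0.0203, 0.3735]
orientation: [1.649, 2.673, -0.005]
force: [0.5, 0.1, 0.8]
opening: 0.0602
gripper_force: 0.0
```

Request:
arm_command --pt "-0.359 -0.225 0 0 0 -0.175" --pt "-0.359 -0.225 0 0 0 -0.175" --pt "-0.359 -0.225 0 0 0 -0.175" --pt "-0.359 -0.225 0 0 0 -0.175" --pt "-0.359 -0.225 0 0 0 -0.175"

```text
t: 33.83
tool_pos: [0.4344, -0.0645, 0.374]
orientation: [0.865, 3.02, -0.004]
force: [0.0, 0.5, -0.2]
opening: 0.0607
gripper_force: 0.0
```

Request:
arm_command --pt "-0.188 -0.379 0 0 0 -0.175" --pt "-0.188 -0.379 0 0 0 -0.175" --pt "-0.188 -0.379 0 0 0 -0.175" --pt "-0.188 -0.379 0 0 0 -0.175" --pt "-0.188 -0.379 0 0 0 -0.175"

```text
t: 34.45
tool_pos: [0.4264, -0.1488, 0.3743]
orientation: [-0.014, -3.141, 0.004]
force: [0.5, 0.3, -0.5]
opening: 0.0604
gripper_force: 0.0
```

```bash
python3 - <<'E'
from plant import *
from h import *
w=read_camera("wrist");T=read_camera("top")
for k in(T,w):
  for ce,s in amber(k)[0]:
    if s[4]<3000 and s[4]>100:print(ce.round(1),s,plane(k,ce,.04).round(3))
cv2.imwrite("pics/w6.png",cv2.resize(w["image"][60:300,100:500],(800,480))[:,:,::-1])
plan(read_state(),[([.427,-.148,.041],DY)])
E
```

```text
[282.6 198.8] [273 192  22  15 222] [ 0.553 -0.041  0.04 ]
[521.5 238.6] [506 205  54  66 550] [ 0.542 -0.699  0.04 ]
[172.5 170.5] [ 146  149   56   45 1892] [ 0.405 -0.244  0.04 ]
[279.  191.6] [ 258  167   43   49 1519] [ 0.424 -0.151  0.04 ]
[123.9 312.6] [ 111  275   34   75 1284] [ 0.542 -0.302  0.04 ]
[436.1 312.6] [ 416  275   34   75 1279] [ 0.544 -0.     0.04 ]
[340.6 336.6] [300 331  76  20 704] [ 0.57  -0.091  0.04 ]
[-0.002, 0.003, 0.416, -0.0, -0.0, -0.001] -> [ 0.427 -0.148  0.291]
[-0.002, 0.003, 0.416, -0.0, -0.0, -0.001] -> [ 0.427 -0.148  0.208]
```

View pics/w6.png

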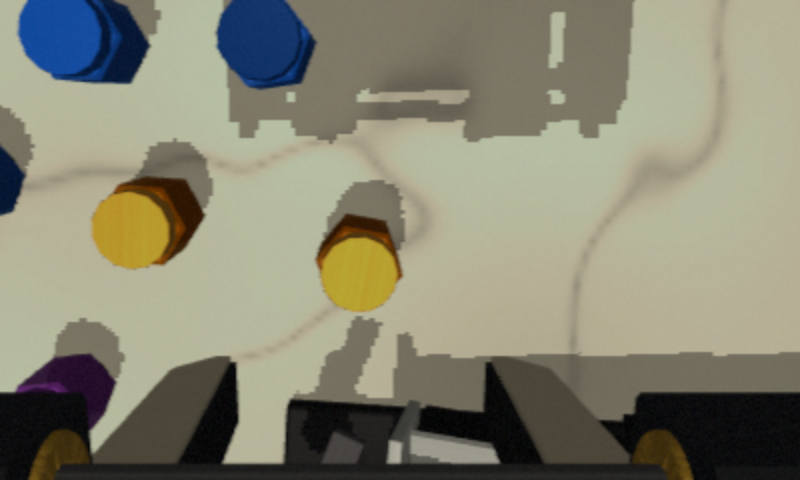

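In the wrist crop (×2), jar C is at (359,270) and D at (140,225). Both are amber. The pictured flats put the nearest gripping direction about 36–38° clockwise from the present tool y, so I turn by that before gripping.

```bash
python3 - <<'E'
from plant import *
from h import *
a=np.radians(52);N=tool([0,0,-1],[np.cos(a),np.sin(a),0]);A=np.array([.4265,-.1485,.041]);g,M=lay();up=g+.08*F[:3,2]
plan(read_state(),[(A+[0,0,.09],N),(A,N),(A+[0,0,.17],N),([.45,.105,.211],DX),(up,M)],maxm=.19)
E
```

```text
[-0.001, 0.003, 0.382, -0.001, 0.0, 0.209] -> [ 0.426 -0.148  0.298]
[0.0, 0.0, 0.45, -0.0, 0.0, -0.0] -> [ 0.426 -0.148  0.208]
[0.0, -0.0, -0.85, -0.0, -0.0, -0.0] -> [ 0.426 -0.148  0.378]
[0.344, 0.536, 0.0, 0.0, -0.0, 0.158] -> [ 0.438 -0.022  0.378]
[0.557, 0.308, 0.0, 0.0, -0.0, 0.158] -> [0.45  0.105 0.378]
[0.468, 0.267, 0.079, 0.0, -0.128, 0.0] -> [0.511 0.194 0.362]
[0.462, 0.267, -0.11, 0.0, -0.128, 0.0] -> [0.572 0.283 0.346]
```

Request:
arm_command --pt "0 0.003 0.382 0 0 0.209" --pt "0 0.003 0.382 0 0 0.209" --pt "0 0.003 0.382 0 0 0.209" --pt "0 0.003 0.382 0 0 0.209" --pt "0 0.003 0.382 0 0 0.209"

```text
t: 35.17
tool_pos: [0.4263, -0.1487, 0.2979]
orientation: [1.02, 2.971, -0.004]
force: [0.5, -0.2, -0.3]
opening: 0.0602
gripper_force: 0.0
```

Request:
arm_command --pt "0 0 0.1 0 0 0" --pt "0 0 0.22 0 0 0" --pt "0 0 0.34 0 0 0" --pt "0 0 0.41 0 0 0" --pt "0 0 0.45 0 0 0"

```text
t: 35.8
tool_pos: [0.4262, -0.1491, 0.2074]
orientation: [1.018, 2.972, -0.004]
force: [0.7, 0.1, 0.9]
opening: 0.0606
gripper_force: 0.0
```

Request:
arm_command --pt "0 0 0 0 0 0" --pt "0 0 0 0 0 0" --pt "0 0 0 0 0 0" --pt "0 0 0 0 0 0" --pt "0 0 0 0 0 0" --fingers 1

```text
t: 36.42
tool_pos: [0.4266, -0.1494, 0.2087]
orientation: [1.019, 2.97, -0.005]
force: [-1.2, 0.3, 5.8]
opening: 0.0336
gripper_force: 25.0
```

Flats (33.6 mm). Carry it to the trough.

Request:
arm_command --pt "0 0 -0.1 0 0 0" --pt "0 0 -0.3 0 0 0" --pt "0 0 -0.5 0 0 0" --pt "0 0 -0.7 0 0 0" --pt "0 0 -0.85 0 0 0"

```text
t: 37.05
tool_pos: [0.4262, -0.1488, 0.3795]
orientation: [1.019, 2.97, -0.004]
force: [1.2, 0.1, -1.4]
opening: 0.034
gripper_force: 25.0
```

Request:
arm_command --pt "0.069 0.107 0 0 0 0.032" --pt "0.138 0.214 0 0 0 0.063" --pt "0.206 0.322 0 0 0 0.095" --pt "0.275 0.43 0 0 0 0.126" --pt "0.344 0.536 0 0 0 0.158"

```text
t: 37.67
tool_pos: [0.4376, -0.0211, 0.3771]
orientation: [1.722, 2.627, -0.004]
force: [0.1, -0.4, -1.3]
opening: 0.0334
gripper_force: 25.0
```

Request:
arm_command --pt "0.111 0.062 0 0 0 0.032" --pt "0.223 0.123 0 0 0 0.063" --pt "0.334 0.185 0 0 0 0.095" --pt "0.446 0.246 0 0 0 0.126" --pt "0.557 0.308 0 0 0 0.158"

```text
t: 38.3
tool_pos: [0.4492, 0.1057, 0.3767]
orientation: [2.314, 2.123, -0.004]
force: [0.3, -0.3, -0.2]
opening: 0.0336
gripper_force: 25.0
```

Request:
arm_command --pt "0.094 0.053 0.016 0 -0.026 0" --pt "0.187 0.107 0.032 0 -0.051 0" --pt "0.281 0.16 0.047 0 -0.077 0" --pt "0.374 0.214 0.063 0 -0.102 0" --pt "0.468 0.267 0.079 0 -0.128 0"

```text
t: 38.92
tool_pos: [0.5106, 0.1943, 0.3605]
orientation: [2.085, 1.919, -0.432]
force: [-0.3, 0.2, -1.3]
opening: 0.0338
gripper_force: 25.0
```

Request:
arm_command --pt "0.092 0.053 -0.022 0 -0.026 0" --pt "0.185 0.107 -0.044 0 -0.051 0" --pt "0.277 0.16 -0.066 0 -0.077 0" --pt "0.37 0.214 -0.088 0 -0.102 0" --pt "0.462 0.267 -0.11 0 -0.128 0"

```text
t: 39.55
tool_pos: [0.5716, 0.2832, 0.3442]
orientation: [1.825, 1.681, -0.783]
force: [0.3, 1.0, -1.1]
opening: 0.0339
gripper_force: 25.0
```

```bash
python3 - <<'E'
from plant import *
from h import *
g,M=lay();plan(read_state(),[(g,M)])
E
```

```text
[0.339, 0.003, 0.191, -0.0, 0.002, 0.0] -> [0.574 0.302 0.269]
```

Request:
arm_command --pt "0.08 0 0.046 0 0.001 0" --pt "0.16 0.003 0.093 0 0.002 0" --pt "0.24 0.003 0.14 0 0.002 0" --pt "0.3 0.003 0.172 0 0.002 0" --pt "0.339 0.003 0.192 0 0.002 0"

```text
t: 40.17
tool_pos: [0.5734, 0.3014, 0.2684]
orientation: [1.832, 1.686, -0.776]
force: [0.8, 0.5, -0.5]
opening: 0.0339
gripper_force: 25.0
```

Request:
arm_command --pt "0 0 0 0 0 0" --pt "0 0 0 0 0 0" --pt "0 0 0 0 0 0" --pt "0 0 0 0 0 0" --pt "0 0 0 0 0 0"

```text
t: 40.8
tool_pos: [0.5736, 0.3015, 0.2697]
orientation: [1.832, 1.686, -0.775]
force: [-1.1, 0.9, -0.7]
opening: 0.034
gripper_force: 25.0
```

Request:
arm_command --pt "0 0 0 0 0 0" --pt "0 0 0 0 0 0" --pt "0 0 0 0 0 0" --pt "0 0 0 0 0 0" --pt "0 0 0 0 0 0" --fingers 0.0

```text
t: 41.42
tool_pos: [0.5735, 0.3015, 0.2694]
orientation: [1.832, 1.686, -0.775]
force: [0.4, 0.7, -0.6]
opening: 0.0467
gripper_force: 0.0
```

Request:
arm_command --pt "0 0 -0.05 0 0 0" --pt "0 0 -0.1 0 0 0" --pt "0 0 -0.2 0 0 0" --pt "-0.05 0 -0.3 0 0 0" --pt "-0.1 0 -0.4 0 0 0"

```text
t: 42.05
tool_pos: [0.5772, 0.3455, 0.3414]
orientation: [1.832, 1.686, -0.774]
force: [0.2, -0.2, -0.4]
opening: 0.0465
gripper_force: 0.0
```

```bash
python3 - <<'E'
from plant import *
from h import *
T=read_camera("top")
for ce,s in amber(T)[0]:
    if s[4]<3000 and s[4]>100:print(ce.round(1),s,plane(T,ce,.04).round(3))
a=np.radians(55);N=tool([0,0,-1],[np.cos(a),np.sin(a),0])
D=np.array([.4075,-.245,.041])
plan(read_state(),[([.45,.105,.211],DX),(D+[0,0,.17],N),(D+[0,0,.0],N)],maxm=.19)
E
```

```text
[14.2 49.7] [  0  35  32  28 301] [0.89  0.832 0.04 ]
[136.6 144.2] [130 126  15  36 149] [0.649 0.396 0.04 ]
[284.3 199.5] [252 186  65  28 788] [ 0.552 -0.046  0.04 ]
[521.4 238.5] [506 205  54  67 547] [ 0.542 -0.698  0.04 ]
[350.2 262.7] [343 257  14  13 127] [ 0.407 -0.246  0.04 ]
[-0.498, -0.268, 0.391, 0.001, 0.127, -0.0] -> [0.514 0.226 0.362]
[-0.611, -0.268, 0.168, 0.001, 0.127, -0.0] -> [0.45  0.105 0.378]
[-0.881, -0.033, -0.0, -0.0, -0.0, -0.166] -> [ 0.429 -0.07   0.378]
[-0.747, -0.468, -0.0, -0.0, -0.0, -0.166] -> [ 0.408 -0.245  0.378]
[0.0, -0.0, 0.85, 0.0, 0.0, 0.0] -> [ 0.408 -0.245  0.208]
```

Three jars are in line (65 px blob). Now D, still at the same place.

Request:
arm_command --pt "-0.1 -0.053 0.078 0 0.025 0" --pt "-0.2 -0.106 0.156 0 0.05 0" --pt "-0.3 -0.16 0.234 0 0.076 0" --pt "-0.4 -0.213 0.311 0 0.1 0" --pt "-0.5 -0.268 0.391 0 0.127 0" --fingers -0.3

```text
t: 42.72
tool_pos: [0.5129, 0.2233, 0.3578]
orientation: [2.09, 1.923, -0.421]
force: [-0.4, -0.6, 0.1]
opening: 0.0605
gripper_force: 0.0
```

Request:
arm_command --pt "-0.611 -0.268 0.168 0 0.127 0" --pt "-0.611 -0.268 0.168 0 0.127 0" --pt "-0.611 -0.268 0.168 0 0.127 0" --pt "-0.611 -0.268 0.168 0 0.127 0" --pt "-0.611 -0.268 0.168 0 0.127 0"

```text
t: 43.35
tool_pos: [0.4501, 0.1044, 0.3738]
orientation: [2.308, 2.127, -0.005]
force: [0.0, 0.3, 0.4]
opening: 0.0606
gripper_force: 0.0
```

Request:
arm_command --pt "-0.881 -0.033 0 0 0 -0.166" --pt "-0.881 -0.033 0 0 0 -0.166" --pt "-0.881 -0.033 0 0 0 -0.166" --pt "-0.881 -0.033 0 0 0 -0.166" --pt "-0.881 -0.033 0 0 0 -0.166"

```text
t: 43.98
tool_pos: [0.4292, -0.0717, 0.3738]
orientation: [-1.685, -2.651, 0.006]
force: [0.3, 0.8, -0.6]
opening: 0.0603
gripper_force: 0.0
```

Request:
arm_command --pt "-0.747 -0.468 0 0 0 -0.166" --pt "-0.747 -0.468 0 0 0 -0.166" --pt "-0.747 -0.468 0 0 0 -0.166" --pt "-0.747 -0.468 0 0 0 -0.166" --pt "-0.747 -0.468 0 0 0 -0.166"

```text
t: 44.6
tool_pos: [0.4081, -0.2464, 0.3741]
orientation: [-0.946, -2.995, 0.004]
force: [0.2, 1.3, 0.9]
opening: 0.0604
gripper_force: 0.0
```

```bash
python3 - <<'E'
from plant import *
from h import *
k=read_camera("scene")
for ce,s in amber(k)[0]:
    if s[4]<3000 and s[4]>100:print(ce.round(1),s,plane(k,ce,.04).round(3))
a=np.radians(55);N=tool([0,0,-1],[np.cos(a),np.sin(a),0])
D=np.array([.4075,-.245,.041]);g,M=lay();up=g+.08*F[:3,2]
plan(read_state(),[(D,N),(D+[0,0,.17],N),([.45,.105,.211],DX),(up,M)],maxm=.19)
E
```

```text
[160.1 118.2] [136 105  59  25 229] [ 0.577 -0.704  0.04 ]
[173.1 135.9] [168 130  11  13 109] [ 0.579 -0.588  0.04 ]
[272.1 176.3] [267 168  12  19 162] [ 0.408 -0.244  0.04 ]
[267.2 228.5] [248 208  39  42 659] [ 0.528 -0.07   0.04 ]
[0.004, 0.003, 0.831, -0.001, -0.0, -0.0] -> [ 0.408 -0.245  0.208]
[0.0, 0.0, -0.85, 0.0, -0.0, 0.0] -> [ 0.408 -0.245  0.378]
[0.415, 0.778, 0.0, 0.0, -0.0, 0.166] -> [ 0.429 -0.07   0.378]
[0.747, 0.468, 0.0, 0.0, -0.0, 0.166] -> [0.45  0.105 0.378]
[0.468, 0.267, 0.079, 0.0, -0.128, 0.0] -> [0.511 0.194 0.362]
[0.462, 0.267, -0.11, 0.0, -0.128, 0.0] -> [0.572 0.283 0.346]
```

Request:
arm_command --pt "0.004 0.003 0.25 0 0 0" --pt "0.004 0.003 0.48 0 0 0" --pt "0.004 0.003 0.66 0 0 0" --pt "0.004 0.003 0.78 0 0 0" --pt "0.004 0.003 0.831 0 0 0"

```text
t: 45.28
tool_pos: [0.4069, -0.2442, 0.2068]
orientation: [-0.942, -2.995, 0.003]
force: [-0.3, 0.5, 0.3]
opening: 0.0604
gripper_force: 0.0
```

Request:
arm_command --pt "0 0 0 0 0 0" --pt "0 0 0 0 0 0" --pt "0 0 0 0 0 0" --pt "0 0 0 0 0 0" --pt "0 0 0 0 0 0" --fingers 1

```text
t: 45.9
tool_pos: [0.4072, -0.2466, 0.2097]
orientation: [0.944, 2.994, -0.005]
force: [0.1, 1.9, 6.6]
opening: 0.0341
gripper_force: 25.0
```

Request:
arm_command --pt "0 0 -0.1 0 0 0" --pt "0 0 -0.3 0 0 0" --pt "0 0 -0.5 0 0 0" --pt "0 0 -0.7 0 0 0" --pt "0 0 -0.85 0 0 0"

```text
t: 46.52
tool_pos: [0.4066, -0.246, 0.3805]
orientation: [0.944, 2.994, -0.005]
force: [1.0, 0.6, -1.7]
opening: 0.0338
gripper_force: 25.0
```

Request:
arm_command --pt "0.083 0.156 0 0 0 0.033" --pt "0.166 0.311 0 0 0 0.066" --pt "0.249 0.467 0 0 0 0.1" --pt "0.332 0.622 0 0 0 0.133" --pt "0.415 0.778 0 0 0 0.166"

```text
t: 47.15
tool_pos: [0.4277, -0.0697, 0.3779]
orientation: [1.69, 2.647, -0.004]
force: [0.5, 0.6, -0.6]
opening: 0.0338
gripper_force: 25.0
```

Request:
arm_command --pt "0.149 0.094 0 0 0 0.033" --pt "0.3 0.187 0 0 0 0.066" --pt "0.448 0.28 0 0 0 0.1" --pt "0.6 0.374 0 0 0 0.133" --pt "0.747 0.468 0 0 0 0.166"

```text
t: 47.78
tool_pos: [0.4491, 0.1053, 0.3774]
orientation: [2.314, 2.122, -0.004]
force: [0.5, 0.1, -1.2]
opening: 0.0339
gripper_force: 25.0
```

Request:
arm_command --pt "0.094 0.053 0.016 0 -0.026 0" --pt "0.187 0.107 0.032 0 -0.051 0" --pt "0.281 0.16 0.047 0 -0.077 0" --pt "0.374 0.214 0.063 0 -0.102 0" --pt "0.468 0.267 0.079 0 -0.128 0"

```text
t: 48.4
tool_pos: [0.5105, 0.1936, 0.3612]
orientation: [2.086, 1.919, -0.431]
force: [1.2, 0.8, -0.5]
opening: 0.034
gripper_force: 25.0
```

Request:
arm_command --pt "0.092 0.053 -0.022 0 -0.026 0" --pt "0.185 0.107 -0.044 0 -0.051 0" --pt "0.277 0.16 -0.066 0 -0.077 0" --pt "0.37 0.214 -0.088 0 -0.102 0" --pt "0.462 0.267 -0.11 0 -0.128 0"

```text
t: 49.02
tool_pos: [0.5716, 0.2824, 0.3449]
orientation: [1.826, 1.68, -0.782]
force: [0.6, -0.4, -0.4]
opening: 0.0341
gripper_force: 25.0
```

```bash
python3 - <<'E'
from plant import *
from h import *
g,M=lay();plan(read_state(),[(g,M)])
E
```

```text
[0.344, 0.002, 0.191, -0.0, 0.002, -0.0] -> [0.574 0.302 0.269]
```

Request:
arm_command --pt "0.08 0 0.046 0 0.001 0" --pt "0.16 0.002 0.093 0 0.002 0" --pt "0.24 0.002 0.14 0 0.002 0" --pt "0.3 0.002 0.172 0 0.002 0" --pt "0.344 0.002 0.192 0 0.002 0"

```text
t: 49.65
tool_pos: [0.573, 0.3015, 0.2681]
orientation: [1.832, 1.686, -0.777]
force: [-3.9, -0.3, 5.1]
opening: 0.034
gripper_force: 25.0
```

Request:
arm_command --pt "0 0 0 0 0 0" --pt "0 0 0 0 0 0" --pt "0 0 0 0 0 0" --pt "0 0 0 0 0 0" --pt "0 0 0 0 0 0"

```text
t: 50.28
tool_pos: [0.5733, 0.3017, 0.2692]
orientation: [1.832, 1.686, -0.775]
force: [-0.1, -0.1, -1.3]
opening: 0.0336
gripper_force: 25.0
```

Request:
arm_command --pt "0 0 0 0 0 0" --pt "0 0 0 0 0 0" --pt "0 0 0 0 0 0" --pt "0 0 0 0 0 0" --pt "0 0 0 0 0 0" --fingers 0.0

```text
t: 50.9
tool_pos: [0.5732, 0.3017, 0.269]
orientation: [1.832, 1.686, -0.775]
force: [0.2, 0.2, -0.6]
opening: 0.0466
gripper_force: 0.0
```

Request:
arm_command --pt "0 0 -0.05 0 0 0" --pt "0 0 -0.1 0 0 0" --pt "0 0 -0.2 0 0 0" --pt "-0.05 0 -0.3 0 0 0" --pt "-0.1 0 -0.4 0 0 0"

```text
t: 51.52
tool_pos: [0.5769, 0.3456, 0.3409]
orientation: [1.832, 1.686, -0.774]
force: [-0.4, -0.1, 0.5]
opening: 0.0465
gripper_force: 0.0
```

```bash
python3 - <<'E'
from plant import *
from h import *
T=read_camera("top")
for ce,s in amber(T)[0]:
    if s[4]<3000 and s[4]>100:print(ce.round(1),s)
im=T["image"][:,:,::-1].copy()
f=lambda b: proj(T,b)[0]
print("pred ends",f(Fp(0,0,20)),f(Fp(0,232,20)),"bar",f(Fp(129,132,135)),f(Fp(129,208,135)))
cv2.imwrite("pics/t7.png",cv2.resize(im[110:250,160:360],(800,560),interpolation=cv2.INTER_CUBIC))
M=tool(Fv(0,0,-1),Fv(1,0,0))
plan(read_state(),[(Fp(60,300,240),M),(Fp(129,170,220),M),(Fp(129,170,137),M)],maxm=.19)
E
```

```text
[12.8 49.3] [  0  36  31  28 260]
[136.6 144.8] [130 126  15  37 147]
[273.4 196.3] [ 231  180   86   34 1070]
[521.4 238.8] [506 205  54  66 553]
pred ends [314.83043867 208.20455404] [232.76168165 183.7716374 ] bar [291.51595611 136.05306259] [262.12599436 126.33355484]
[-0.771, 0.152, 0.235, 0.001, 0.166, -0.0] -> [0.596 0.203 0.422]
[-0.786, 0.151, -0.18, 0.001, 0.166, -0.0] -> [0.614 0.06  0.5  ]
[-0.65, 0.345, 0.1, -0.0, -0.0, -0.0] -> [ 0.672 -0.067  0.449]
[0.0, 0.0, 0.415, 0.0, -0.0, 0.0] -> [ 0.674 -0.047  0.369]
```

View pics/t7.png

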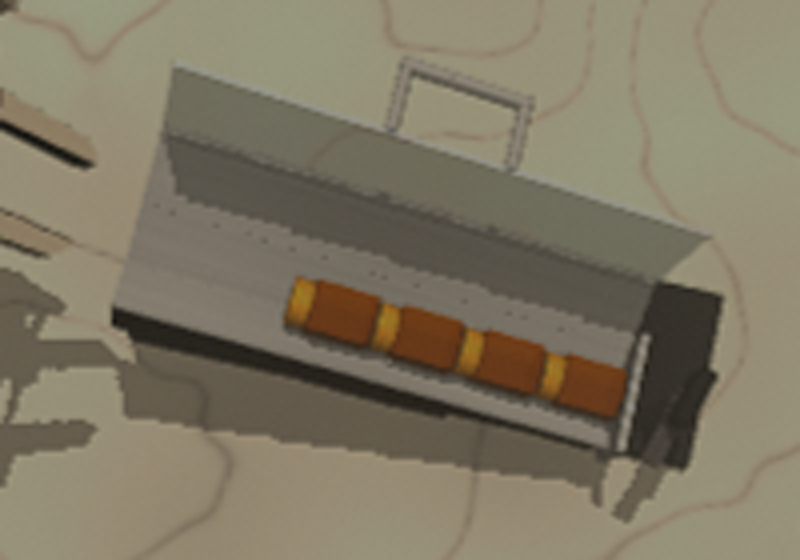

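All four jars lie end to end from the stop: blob columns 231–317, against 233–315 predicted. The bar is at (405–530, 65–105) in the crop, as predicted. Now shut the cover, lifting first to clear it.

```bash
python3 - <<'E'
from plant import *
from h import *
s=read_state();p,r=now(s);N=r.as_matrix();g=p+.167*N[:,2]
M=tool(Fv(0,0,-1),Fv(1,0,0))
plan(s,[(g+[0,0,.12],N),(Fp(60,300,250),M),(Fp(129,170,220),M),(Fp(129,170,137),M)],maxm=.19)
E
```

```text
[-0.429, 0.003, -0.419, -0.0, 0.0, 0.0] -> [0.577 0.347 0.465]
[-0.578, 0.15, 0.432, 0.001, 0.166, -0.0] -> [0.595 0.202 0.487]
[-0.716, 0.151, 0.087, 0.001, 0.166, -0.0] -> [0.614 0.057 0.51 ]
[-0.65, 0.345, 0.15, -0.0, -0.0, -0.0] -> [ 0.672 -0.067  0.449]
[0.0, 0.0, 0.415, 0.0, 0.0, 0.0] -> [ 0.674 -0.047  0.369]
```

Request:
arm_command --pt "-0.429 0.003 -0.419 0 0 0" --pt "-0.429 0.003 -0.419 0 0 0" --pt "-0.429 0.003 -0.419 0 0 0" --pt "-0.429 0.003 -0.419 0 0 0" --pt "-0.429 0.003 -0.419 0 0 0" --fingers 0.45

```text
t: 52.2
tool_pos: [0.5774, 0.3453, 0.4568]
orientation: [1.83, 1.686, -0.78]
force: [0.4, 0.2, -0.6]
opening: 0.0255
gripper_force: 0.0
```

Request:
arm_command --pt "-0.115 0.03 0.086 0 0.033 0" --pt "-0.23 0.06 0.173 0 0.066 0" --pt "-0.347 0.09 0.26 0 0.1 0" --pt "-0.46 0.12 0.346 0 0.133 0" --pt "-0.578 0.15 0.432 0 0.166 0"

```text
t: 52.82
tool_pos: [0.5954, 0.2, 0.48]
orientation: [2.163, 1.992, -0.304]
force: [0.5, -0.6, 0.1]
opening: 0.0258
gripper_force: 0.0
```

Request:
arm_command --pt "-0.143 0.03 0.017 0 0.033 0" --pt "-0.286 0.06 0.035 0 0.066 0" --pt "-0.43 0.09 0.052 0 0.1 0" --pt "-0.573 0.12 0.07 0 0.133 0" --pt "-0.716 0.151 0.087 0 0.166 0"

```text
t: 53.45
tool_pos: [0.6137, 0.0555, 0.5029]
orientation: [-2.18, -2.005, -0.266]
force: [0.1, -0.1, -0.2]
opening: 0.0256
gripper_force: 0.0
```

Request:
arm_command --pt "-0.13 0.07 0.03 0 0 0" --pt "-0.26 0.14 0.06 0 0 0" --pt "-0.39 0.207 0.09 0 0 0" --pt "-0.52 0.276 0.12 0 0 0" --pt "-0.65 0.345 0.15 0 0 0"

```text
t: 54.08
tool_pos: [0.6728, -0.0687, 0.4416]
orientation: [-2.181, -2.006, -0.262]
force: [-0.5, 0.8, 0.4]
opening: 0.0257
gripper_force: 0.0
```

```bash
python3 - <<'E'
from plant import *
from h import *
M=tool(Fv(0,0,-1),Fv(1,0,0))
plan(read_state(),[(Fp(129,170,136),M)],maxm=.19)
E
```

```text
[0.019, -0.001, 0.386, -0.001, 0.001, -0.0] -> [ 0.674 -0.047  0.368]
```

Request:
arm_command --pt "0.019 0 0.1 0 0 0" --pt "0.019 0 0.2 0 0 0" --pt "0.019 0 0.29 0 0 0" --pt "0.019 0 0.35 0 0 0" --pt "0.019 0 0.386 0 0 0"

```text
t: 54.7
tool_pos: [0.6744, -0.045, 0.3694]
orientation: [-2.181, -2.009, -0.265]
force: [-0.2, 1.0, 0.7]
opening: 0.0253
gripper_force: 0.0
```

Request:
arm_command --pt "0 0 0 0 0 0" --pt "0 0 0 0 0 0" --pt "0 0 0 0 0 0" --pt "0 0 0 0 0 0" --pt "0 0 0 0 0 0" --fingers 1 --force 15

```text
t: 55.32
tool_pos: [0.6749, -0.0459, 0.3712]
orientation: [-2.183, -2.009, -0.267]
force: [2.2, -1.1, 4.7]
opening: 0.009
gripper_force: 15.0
```

```bash
python3 - <<'E'
from plant import *
from h import *
s=read_state();p,r=now(s);M=r.as_matrix();g=p+.167*M[:,2]
b=F[:3,:3].T@(g-F[:3,3])*1000;ph0=np.arctan2(b[2]-44,b[0]-75);ph=np.arctan2(49,-96)
print(b.round(1),ph-ph0,s["force"].round(1))
A=np.linspace(ph-ph0,-.02,21);pt=lambda a:.1078*np.array([np.cos(ph-a),0,np.sin(ph-a)])
for k in range(0,20,5):
    print([(M.T@F[:3,:3]@(pt(a)-pt(A[k]))/.2).round(3).tolist()[1:] for a in A[k+1:k+6]])
E
```

```text
[129.9 171.2 139.4] 1.6215476716700044 [ 2.2 -1.1  4.7]
[[-0.039, -0.021], [-0.08, -0.038], [-0.122, -0.052], [-0.165, -0.062], [-0.209, -0.069]]
[[-0.044, -0.003], [-0.088, -0.003], [-0.132, 0.001], [-0.176, 0.009], [-0.219, 0.02]]
[[-0.042, 0.015], [-0.082, 0.033], [-0.121, 0.054], [-0.158, 0.078], [-0.193, 0.106]]
[[-0.032, 0.03], [-0.062, 0.063], [-0.089, 0.098], [-0.113, 0.135], [-0.134, 0.174]]
```

Request:
arm_command --pt "0 -0.039 -0.021 0 0 0" --pt "0 -0.08 -0.038 0 0 0" --pt "0 -0.122 -0.052 0 0 0" --pt "0 -0.165 -0.062 0 0 0" --pt "0 -0.209 -0.069 0 0 0"

```text
t: 55.95
tool_pos: [0.6323, -0.0457, 0.3846]
orientation: [-2.183, -2.009, -0.267]
force: [2.8, -2.0, 3.1]
opening: 0.0096
gripper_force: 15.0
```

Request:
arm_command --pt "0 -0.044 -0.003 0 0 0" --pt "0 -0.088 -0.003 0 0 0" --pt "0 -0.132 0.001 0 0 0" --pt "0 -0.176 0.009 0 0 0" --pt "0 -0.219 0.02 0 0 0"

```text
t: 56.58
tool_pos: [0.5883, -0.0409, 0.3791]
orientation: [-2.182, -2.008, -0.265]
force: [1.5, -0.8, 2.4]
opening: 0.0093
gripper_force: 15.0
```

Request:
arm_command --pt "0 -0.042 0.015 0 0 0" --pt "0 -0.082 0.033 0 0 0" --pt "0 -0.121 0.054 0 0 0" --pt "0 -0.158 0.078 0 0 0" --pt "0 -0.193 0.106 0 0 0"

```text
t: 57.2
tool_pos: [0.5506, -0.0325, 0.3588]
orientation: [-2.182, -2.008, -0.266]
force: [2.4, 0.5, 0.8]
opening: 0.0095
gripper_force: 15.0
```

Request:
arm_command --pt "0 -0.032 0.03 0 0 0" --pt "0 -0.062 0.063 0 0 0" --pt "0 -0.089 0.098 0 0 0" --pt "0 -0.113 0.135 0 0 0" --pt "0 -0.134 0.174 0 0 0"

```text
t: 57.82
tool_pos: [0.5247, -0.0219, 0.3248]
orientation: [-2.182, -2.008, -0.265]
force: [0.9, 0.9, 2.4]
opening: 0.0093
gripper_force: 15.0
```

Request:
arm_command --pt "0 0 0 0 0 0" --pt "0 0 0 0 0 0" --pt "0 0 0 0 0 0" --pt "0 0 0 0 0 0" --pt "0 0 0 0 0 0"

```text
t: 58.45
tool_pos: [0.525, -0.0221, 0.3253]
orientation: [-2.182, -2.008, -0.266]
force: [2.6, 4.2, -3.9]
opening: 0.0091
gripper_force: 15.0
```

```bash
python3 - <<'E'
from plant import *
from h import *
s=read_state();p,r=now(s);M=r.as_matrix();g=p+.167*M[:,2]
b=F[:3,:3].T@(g-F[:3,3])*1000;print(b.round(1),np.arctan2(49,-96)-np.arctan2(b[2]-44,b[0]-75),s["force"].round(1))
S=read_camera("scene");T=read_camera("top")
for c in(S,T):print(proj(c,np.array([Fp(-21,132,93),Fp(-21,208,93)])).round(1).tolist())
cv2.imwrite("pics/c8.png",np.hstack([cv2.resize(S["image"][150:300,200:350],(400,400),interpolation=2),cv2.resize(T["image"][120:260,190:330],(400,400),interpolation=2)])[:,:,::-1])
E
```

```text
[-21.6 171.1  92.1] -0.010324588906243548 [ 2.6  4.2 -3.9]
[[276.8, 209.5], [290.8, 223.8]]
[[273.3, 196.7], [243.8, 188.0]]
```

Request:
arm_command --pt "0 0 0.01 0 0 0" --pt "0 0 0.02 0 0 0" --pt "0 0 0.03 0 0 0" --pt "0 0 0.03 0 0 0" --pt "0 0 0.03 0 0 0"

```text
t: 59.18
tool_pos: [0.5247, -0.0214, 0.322]
orientation: [-2.182, -2.01, -0.264]
force: [-13.9, -3.3, 19.0]
opening: 0.0096
gripper_force: 15.0
```

Request:
arm_command --pt "0 0 0 0 0 0" --pt "0 0 0 0 0 0" --pt "0 0 0 0 0 0" --pt "0 0 0 0 0 0" --pt "0 0 0 0 0 0" --fingers 0.2

```text
t: 59.8
tool_pos: [0.5251, -0.0207, 0.3194]
orientation: [-2.182, -2.008, -0.265]
force: [-0.7, 0.5, -0.1]
opening: 0.0374
gripper_force: 0.0
```

Request:
arm_command --pt "0 0 -0.1 0 0 0" --pt "0 0 -0.2 0 0 0" --pt "0 0 -0.3 0 0 0" --pt "0 0 -0.4 0 0 0" --pt "0 0 -0.4 0 0 0"

```text
t: 60.42
tool_pos: [0.5241, -0.0403, 0.3994]
orientation: [-2.184, -2.01, -0.269]
force: [-1.0, 0.2, 0.4]
opening: 0.0369
gripper_force: 0.0
```

```bash
python3 - <<'E'
from plant import *
from h import *
S=read_camera("scene");T=read_camera("top")
cv2.imwrite("pics/c8.png",np.hstack([cv2.resize(S["image"][150:300,200:350],(400,400),interpolation=2),cv2.resize(T["image"][120:260,190:330],(400,400),interpolation=2)])[:,:,::-1])
a=1.25;M=tool(Fv(0,0,-1),Fv(np.cos(a),np.sin(a),0));c=M
plan(read_state(),[(Fp(0,-34,160),M),(Fp(0,-34,76),M)],maxm=.18)
E
```

```text
[-0.513, 0.054, 0.016, -0.0, 0.0, -0.199] -> [ 0.526 -0.139  0.369]
[-0.448, -0.256, 0.015, -0.0, 0.0, -0.199] -> [ 0.529 -0.239  0.342]
[0.0, -0.0, 0.42, -0.0, 0.0, 0.0] -> [ 0.53  -0.219  0.26 ]
```

View pics/c8.png

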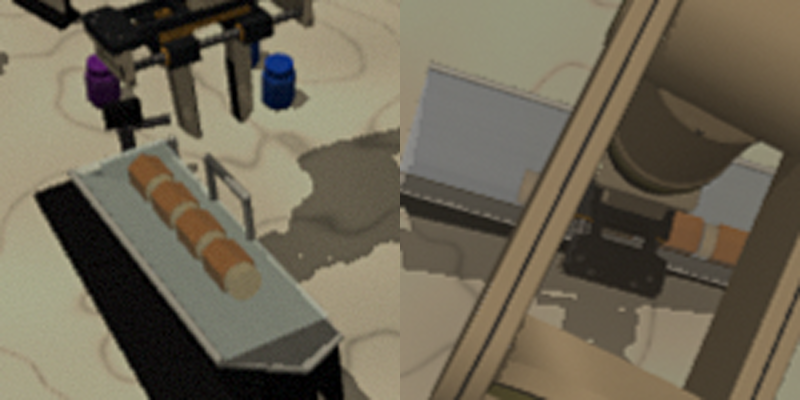

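The cover is shut, with the four jars under it (scene half: (150,175)–(240,275)). Now the catch.

Request:
arm_command --pt "-0.513 0.054 0.016 0 0 -0.199" --pt "-0.513 0.054 0.016 0 0 -0.199" --pt "-0.513 0.054 0.016 0 0 -0.199" --pt "-0.513 0.054 0.016 0 0 -0.199" --pt "-0.513 0.054 0.016 0 0 -0.199" --fingers 0.1

```text
t: 61.15
tool_pos: [0.5259, -0.1391, 0.3682]
orientation: [-1.487, -2.629, -0.334]
force: [0.2, -0.4, 0.8]
opening: 0.042
gripper_force: 0.0
```

Request:
arm_command --pt "-0.448 -0.256 0.015 0 0 -0.199" --pt "-0.448 -0.256 0.015 0 0 -0.199" --pt "-0.448 -0.256 0.015 0 0 -0.199" --pt "-0.448 -0.256 0.015 0 0 -0.199" --pt "-0.448 -0.256 0.015 0 0 -0.199"

```text
t: 61.78
tool_pos: [0.5287, -0.2385, 0.3413]
orientation: [-0.622, -3.026, -0.374]
force: [0.6, 0.4, -0.0]
opening: 0.0417
gripper_force: 0.0
```

```bash
python3 - <<'E'
from plant import *
from h import *
a=1.25;M=tool(Fv(0,0,-1),Fv(np.cos(a),np.sin(a),0))
plan(read_state(),[(Fp(0,-34,76),M)])
c=read_camera("wrist");im=c["image"].copy();print(proj(c,Fp(0,-34,83)))
g=cv2.cvtColor(im,cv2.COLOR_RGB2GRAY)
cv2.imwrite("pics/w9.png",im[80:300,150:420,::-1])
E
```

```text
[-0.001, -0.001, 0.418, -0.001, -0.0, -0.001] -> [ 0.53  -0.219  0.26 ]
[[281.08264087 223.90168793]]
```

View pics/w9.png

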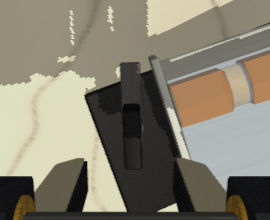

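The grip at crop (131,135) is midway between the fingers and in line with the tool. Descend, grip, turn back by 1.25 rad and release.

Request:
arm_command --pt "0 0 0.1 0 0 0" --pt "0 0 0.2 0 0 0" --pt "0 0 0.3 0 0 0" --pt "0 0 0.38 0 0 0" --pt "0 0 0.418 0 0 0"

```text
t: 62.45
tool_pos: [0.5301, -0.2181, 0.259]
orientation: [-0.619, -3.026, -0.374]
force: [0.8, 0.1, -0.5]
opening: 0.0419
gripper_force: 0.0
```

Request:
arm_command --pt "0 0 0 0 0 0" --pt "0 0 0 0 0 0" --pt "0 0 0 0 0 0" --pt "0 0 0 0 0 0" --pt "0 0 0 0 0 0" --fingers 1 --force 25

```text
t: 63.08
tool_pos: [0.5313, -0.2182, 0.2619]
orientation: [-0.619, -3.03, -0.376]
force: [3.4, 4.6, 2.0]
opening: 0.0118
gripper_force: 25.0
```

Request:
arm_command --pt "0 0 0 0 0 0.04" --pt "0 0 0 0 0 0.08" --pt "0 0 0 0 0 0.12" --pt "0 0 0 0 0 0.16" --pt "0 0 0 0 0 0.2"

```text
t: 63.7
tool_pos: [0.5308, -0.2189, 0.2617]
orientation: [-1.496, -2.626, -0.334]
force: [-0.2, 0.7, 2.8]
opening: 0.0118
gripper_force: 25.0
```

Request:
arm_command --pt "0 0 0 0 0 0.04" --pt "0 0 0 0 0 0.08" --pt "0 0 0 0 0 0.12" --pt "0 0 0 0 0 0.16" --pt "0 0 0 0 0 0.2"

```text
t: 64.32
tool_pos: [0.53, -0.2191, 0.2616]
orientation: [-2.192, -1.997, -0.262]
force: [-5.8, -0.9, 6.6]
opening: 0.0117
gripper_force: 25.1
```

Request:
arm_command --pt "0 0 0 0 0 0" --pt "0 0 0 0 0 0" --pt "0 0 0 0 0 0" --pt "0 0 0 0 0 0" --pt "0 0 0 0 0 0"

```text
t: 64.95
tool_pos: [0.53, -0.2191, 0.2616]
orientation: [-2.188, -2.002, -0.263]
force: [-6.0, -1.8, 5.4]
opening: 0.0121
gripper_force: 25.0
```

Request:
arm_command --pt "0 0 0 0 0 0" --pt "0 0 0 0 0 0" --pt "0 0 0 0 0 0" --pt "0 0 0 0 0 0" --pt "0 0 0 0 0 0" --fingers 0.1

```text
t: 65.58
tool_pos: [0.5305, -0.2187, 0.2607]
orientation: [-2.188, -2.001, -0.265]
force: [0.2, 0.6, 0.2]
opening: 0.0418
gripper_force: 0.0
```

Request:
arm_command --pt "0 0 -0.1 0 0 0" --pt "0 0 -0.3 0 0 0" --pt "0 0 -0.5 0 0 0" --pt "0 0 -0.5 0 0 0" --pt "0 0 -0.5 0 0 0"

```text
t: 66.2
tool_pos: [0.5284, -0.2428, 0.3585]
orientation: [-2.189, -2.002, -0.265]
force: [-0.8, 0.8, -0.8]
opening: 0.0419
gripper_force: 0.0
```

```bash
python3 - <<'E'
from plant import *
from h import *
c=read_camera("wrist");S=read_camera("scene")
cv2.imwrite("pics/f10.png",np.hstack([c["image"][0:300],cv2.resize(S["image"][130:300,100:320],(240,300)) if 0 else S["image"][100:400,140:380]])[:,:,::-1])
E
```

```text
(no output)
```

View pics/f10.png

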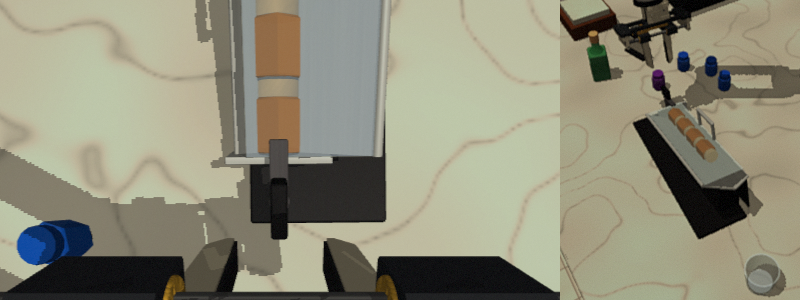

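The tongue at (279,150) points up the fold over the shut cover. The jars are in line beneath it, the bystanders have not moved, and the arm is clear. Handing in.

```bash
python3 -c "
from plant import *
print(close_job())"
```

```text
the job is handed in; nothing more can be done
None
```

The rack is refilled and the job handed in at about 66 s of the 210 s: all four amber jars lie end to end from the stop, with the cover shut and the catch turned back over it. The hand-in call returned no verdict.

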